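# Stack a turned tray on a loaded one and add the last handle

### The job

The tray on the bench already holds finished carving-tool handles. Take the upper of the two nested trays off the sloping stand, leave the other one there, turn the tray end for end relative to the one on the bench, and set it level on top so that it stands up on the rim lugs instead of nesting down onto the work. Then lay the last loose handle flat on the floor of the tray you stacked, and leave everything else where it is.

Things in the scene. Friction and masses are not known exactly. Their poses are not given: they have to be found in the camera images.
- tray_top: grey plastic stack-nest tray, 150 mm (its x) by 230 mm (its y) by 70 mm high (its z), about 0.2 kg; at the start the upper of two nested trays on the sloping stand, 22 mm above the lower one along their z and tilted with it. Origin: centre of its underside; z points out of its mouth. Its underside measures 106 x 186 mm; inside, its floor is 100 x 180 mm and 3 mm thick, and its walls flare upwards
- tray_base: grey plastic stack-nest tray, 150 mm (its x) by 230 mm (its y) by 70 mm high (its z), about 0.2 kg; standing level on the bench with two finished handles on its floor; it is loose. All three trays are alike and have the same origin and axes. The same way round, two trays nest (22 mm pitch, 2 mm play); turned 180 degrees about z, the upper one's feet stand on the lower one's four lugs, underside 59 mm above underside, with 4 mm play in x and 13 mm in y
- tray_under: grey plastic stack-nest tray, 150 mm (its x) by 230 mm (its y) by 70 mm high (its z), about 0.2 kg; the lower of the two nested trays on the stand, like tray_top; it rests against the stand's front lip by its weight alone, and stays there
- tray_top_rim_a (a point): top edge of tray_top's rim, mid-length of its +x long side: (70.5, 0, 70) mm in its frame, axes as the tray. The rim band runs all round, 9 mm thick and 22 mm deep (z 48 to 70 mm), upright faces (x 66 and 75, y 106 and 115 mm), good to pinch; on the inside a step juts in 4 mm at z 46 to 49 mm
- tray_top_rim_b (a point): the same on its -x long side: (-70.5, 0, 70) mm in its frame. On both long sides a finger has free room inside the rim from y = -24 to +54 mm; the short sides are free of lugs
- tray_top_card (a point): the middle of the top edge of tray_top's card end: (0, 115, 70) mm in its frame. A slanting holder with a white paper card is on the outside of the rim at this +y end only; it juts out 10 mm
- tray_base_card (a point): the same point of tray_base: (0, 115, 70) mm in its frame. On the finished stack the card ends are at opposite ends
- tray_base_lug (a point): middle of one lug's tread on tray_base: (51, 68, 59) mm in its frame. Each long side (x = +-) has two such rim lugs inside, 22 mm wide, at y = +68 and -38 mm; they jut in to x = +-46 mm, with a stop 6 mm higher from x = +-57 mm outwards. Under each lug the wall and floor edge have a 32 mm wide slot, through which the lugs of another tray pass when nesting
- stand: fixed stand: plywood board 250 mm wide (its y), 160 mm along a 30 degree slope that rises towards its +x, away from the robot; front lip 18 mm high. Origin on the bench; board top 30 mm above the bench at the lip (x = -20 mm), 110 mm at the back (x = 119 mm). Its trays' x axes point up the slope, their z axes up and 30 degrees towards the stand's -x. Nothing stands around or above their rims
- handle: the last loose handle, lying on the bench: ash, octagonal, 26 mm across flats, 100 mm long, with an 18 mm long, 19 mm thick brass ferrule at one end (118 mm in all), 55 g. Origin on its axis at mid-length, 13 mm above what it lies on; x along its length to the ferrule. It lies on a flat and does not roll by itself
- work1: a finished handle like the loose one, lying on the floor of tray_base along its length
- work2: another finished handle, lying beside work1 in tray_base
- mallet: bystander: round carver's mallet of dark wood standing on its head, 80 mm wide, 225 mm high, behind the work area. Origin: centre of its foot
- bolt: bystander: rust-brown flanged bolt standing on its 54 mm flange, 48 mm high
- spool: bystander: thread spool standing between the stand and the bench tray, 56 mm wide, 46 mm high
- sanding_block: bystander: cork sanding block, 95 x 55 x 26 mm
- glue: bystander: white glue bottle, 56 mm wide, 135 mm high
- dowel: bystander: plain round dowel, 15 mm thick, 140 mm long, lying on the bench. Origin: under its middle; x along it
- tin: bystander: empty metal tin, 68 mm wide, 75 mm high

How it is judged:
By the outcome, as a careful person would: the job done as asked, in the order asked, and still so for the second after the job is handed in, with the robot touching nothing.
It also fails if it takes over 58 s, if anything falls off the work surface, if the arm or the gripper's body presses on something with over 40 N, if the wrist force passes 120 N, or if a joint passes its speed limit or range.

### The arm

A 6-joint arm with a two-finger parallel gripper is mounted at the origin on the work surface. World frame = base frame: x ahead of the robot, y to its left, z up, the work surface at z = 0. Lengths are in m, angles in rad, forces in N, time in s.
With the tool pointing down it reaches from about 0.35 to 0.775 m from the base axis. Payload 5.5 kg.
Tool frame: the origin (TCP) lies on the centre line of the jaws, within the pads' length; the fingertips stand 8 mm ahead of it and the grasp point (between the pads) lies 11 mm behind it; z points along the fingers, y is the direction in which the jaws open and shut (so a half turn about z gives the same grasp; the last joint's range is limited). The gripper opens to 85 mm and grips with 20 to 120 N. Pads are 22 mm wide; open, the fingers measure 114 mm over their backs; the gripper's body (76 mm by 85 mm) begins 54 mm behind the grasp point. The pads swing forward as they close: fully open they stand 13 mm farther back than shut.
Start: joints at [-1.365, 0.313, 0.046, 1.304, 0, 1.431], TCP at [0.195, -0.541, 0.239] pointing down, gripper open.
Joint ranges: [-2.76, 2.76], [-0.86, 1.69], [-1.03, 1.26], [-2.2, 2.34], [-1.47, 1.5], [-3.14, 3.14]. Speed limits (rad/s): [2.57, 2.57, 3.14, 3.14, 3.14, 3.14].

### API

Orientations are given as a unit quaternion [w, x, y, z].
In Python, from workcell import env gives the robot as it stands. The module is installed in compiled form; this text tells all that it offers.
- The arm moves only by the tool play_rows, never from a script. Its argument "steps" is a list of rows, each an object with "claw": the closure in counts, from 0 (fully open) to 255 (shut); "dp": the shift along the tool's x, y, z in m, a list of three; "angular": the turn, a rotation vector about the tool's x, y, z in degrees, a list of three. In form: [{"claw": claw, "dp": [dx, dy, dz], "angular": [wx, wy, wz]}, ...]. A call has exactly 8 rows; each row shifts and turns the commanded pose from where the row before left it, along the tool's axes as they then stand; what a row does not reach is not made up. A row lasts 1/12 s, in which the tool goes at most 41.7 mm and 7.16 degrees, less where a joint would pass 70% of its speed; a pose out of reach is approached as far as the arm can. A call is refused whole if a number of a shift passes 0.0417 or a number of a turn 7.16, either way. A call with a gripper value outside its range is refused whole. The fingers move at their own pace and stop on an object; "force" is the grip in N (left out, the last holds). Time passes only in rows, so rows that do not move let the fingers close, or fill a call up. It gives the time, the measured TCP pose, the force and the opening at its end, in the units of the state.
- env.get_state(): the state, without advancing time (a new reading comes with each control period).
- env.read_camera(name): name is "side" or "top" or "wrist"; returns (picture, depth): 420x560x3 uint8, red, green, blue; 420x560 float32, m along the optical axis (not along the pixel's ray), 0 where there is no reading.
- env.calibration(name): a dict with "fx", "fy", "cx", "cy" (pixels), "world_from_camera" (4x4, takes a point from camera to world coordinates); the wrist camera has in their place "hand_eye" (4x4, takes a point from camera to tool coordinates, whose origin is the TCP and whose axes are the flange's). Camera axes: x right, y down, z forward; pixel columns grow to the right and rows downward; lengths in m; the calibration is good to about 2 mm. A picture is of the moment at which its call begins: read the wrist's pose just before it. calibration takes no time and is no camera call.
- env.hand_in(): hands the job in, once; it reports no verdict.
The state is a dict: "clock": time; "joint_pos": joint angles; "qvel": joint speeds; "tau": joint torques, N m; "tcp_pos": TCP position; "orientation": TCP orientation; "wrist_force": force on the tool from outside, world axes, zero at the start; "ft_torque": the same for the moment, N m; "finger_gap": finger opening in m.
Only numpy, scipy, OpenCV 4.12 (cv2) and the standard library are available. Lean on these libraries where they do the work, as an engineer would, in place of code of your own. Each camera call takes 0.05 s, during which the arm holds its last target. There are 200 camera calls.

## Working session

There is one attempt and no reset: what is moved stays moved. The work goes in short steps, Python scripts to look and compute and a tool call to move; the robot and the scene stay as the last step left them, time stands still between calls to the robot, and variables do not carry over. Pictures are saved under pics/ and viewed, about 8 in all and at most 12, crops included, and the job is handed in when it is done.

Besides the shell and the picture viewer there is one more tool, called by a JSON object that holds its "op" and its "data". play_rows: Moves the arm, as the interface text tells. Its arguments: {"type":"object","properties":{"steps":{"type":"array","items":{"type":"object","properties":{"claw":{"type":"number"},"dp":{"type":"array","items":{"type":"number"}},"angular":{"type":"array","items":{"type":"number"}}}}},"force":{"type":"number"}},"required":["steps"]}

```bash
mkdir -p pics; cat > h.py <<'E'
import numpy as np,cv2
from workcell import env
from scipy.spatial.transform import Rotation as R
def cam(n):
    s=env.get_state(); im,d=env.read_camera(n); c=env.calibration(n)
    if n=="wrist":
        q=s["orientation"]; T=np.eye(4); T[:3,:3]=R.from_quat([q[1],q[2],q[3],q[0]]).as_matrix(); T[:3,3]=s["tcp_pos"]; M=T@np.array(c["hand_eye"])
    else: M=np.array(c["world_from_camera"])
    return im,d,c,M
def cloud(d,c,M):
    v,u=np.mgrid[0:d.shape[0],0:d.shape[1]]
    P=np.stack([(u-c["cx"])/c["fx"]*d,(v-c["cy"])/c["fy"]*d,d],-1)
    W=P@M[:3,:3].T+M[:3,3]; W[d==0]=np.nan; return W
def save(n,im): cv2.imwrite("pics/"+n+".png",im[:,:,::-1])
E
python3 - <<'E'
from h import *
np.set_printoptions(precision=4,suppress=True)
print(env.get_state())
for n in("top","side"):
    im,d,c,M=cam(n); save(n+"0",im); print(n,c["fx"],c["cx"],c["cy"],M, (d>0).mean())
    np.savez("%s0.npz"%n,im=im,W=cloud(d,c,M))
E
```

```text
{'clock': 0.0, 'joint_pos': array([-1.3646,  0.314 ,  0.045 ,  1.3036, -0.    ,  1.4312]), 'qvel': array([-0.0005,  0.0001, -0.0006,  0.0006, -0.0006,  0.0005]), 'tau': array([ -0.0003, -48.0629,  29.8532,   0.0192,  -0.0002,   0.    ]), 'tcp_pos': array([ 0.1948, -0.5404,  0.2384]), 'orientation': array([-0.0009,  0.9851,  0.172 , -0.    ]), 'wrist_force': array([-0.1125, -0.1101,  0.5439]), 'ft_torque': array([-0.0782, -0.0102, -0.0022]), 'finger_gap': 0.0852921517893985}
top 536.3947622238087 283.06313127195773 205.50543446267898 [[ 0.0176 -0.9809  0.1939  0.2926]
 [-0.9996 -0.0131  0.0244  0.0249]
 [-0.0214 -0.1943 -0.9807  1.4395]
 [ 0.      0.      0.      1.    ]] 0.9961904761904762
side 385.78133094861124 276.39529442315893 210.6038354925114 [[-0.7415 -0.3698  0.5599  0.0065]
 [-0.671   0.4162 -0.6137  0.6689]
 [-0.0061 -0.8307 -0.5567  0.6807]
 [ 0.      0.      0.      1.    ]] 0.9957525510204082
```

View pics/top0.png

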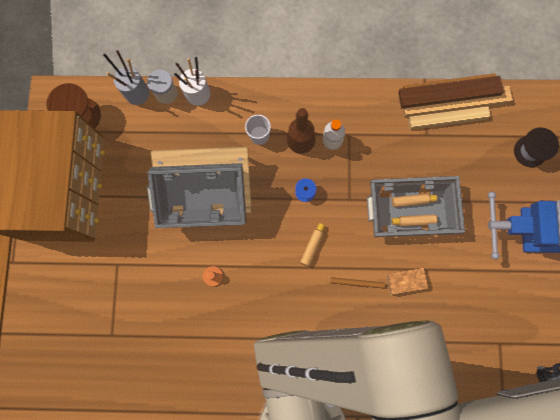

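View pics/side0.png

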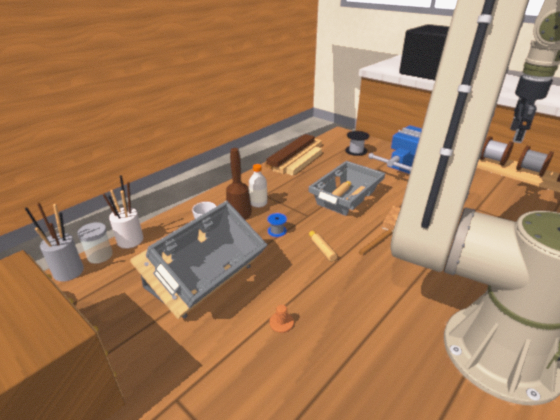

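Top view: the stand with the nested trays is at the left (150-250, 150-230), and the card end is at px (150,195). tray_base is at (370-463, 178-237), with its card at (371,208). The loose handle is at (314,244), ferrule up and to the right. The side view confirms the tilt and shows nothing in the way.

```bash
python3 - <<'E'
from h import *
np.set_printoptions(precision=4,suppress=True)
z=np.load("top0.npz"); im=z["im"]; W=z["W"]
hsv=cv2.cvtColor(im,cv2.COLOR_RGB2HSV)
grey=(hsv[...,1]<70)&(hsv[...,2]>60)
def roi(a,b,c,d):
    m=np.zeros(grey.shape,bool); m[c:d,a:b]=1; return m
# base tray rim
m=roi(372,470,170,245)&grey&(W[...,2]>.06)&(W[...,2]<.08)
p=W[m]; print("base n",len(p),"z",np.median(p[:,2])); r=cv2.minAreaRect((p[:,:2]*1000).astype(np.float32)); print(r)
# top tray
m=roi(145,252,155,235)&grey&(W[...,2]>.02)
p=W[m]; print(len(p),p.min(0),p.max(0))
n=np.array([-.5,0,np.cos(np.pi/6)]); h=p@n
print(np.percentile(h,[50,80,90,95,99])); hm=np.percentile(h,97)
q=p[h>hm-.006]
c0=q.mean(0);u,s,v=np.linalg.svd(q-c0); print("plane",v[2],s,len(q))
ex=np.array([np.cos(np.pi/6),0,.5]); k=np.stack([q@ex,q[:,1]],1)
r=cv2.minAreaRect((k*1000).astype(np.float32)); print(r, np.median(q@n))
cx,cy=np.array(r[0])/1000; print("rim centre world",ex*cx+np.array([0,1,0])*cy+n*np.median(q@n))
# white card
for nm,R_ in(("card_t",roi(140,165,150,235)),("card_b",roi(360,378,170,245))):
    m=R_&(hsv[...,1]<40)&(hsv[...,2]>170); print(nm,m.sum(),np.nanmean(W[m],0))
# handle
m=roi(295,335,215,270)&(W[...,2]>.012)&(W[...,2]<.04)
p=W[m]; r=cv2.minAreaRect((p[:,:2]*1000).astype(np.float32)); print("handle",r,np.percentile(p[:,2],[50,95]),len(p)); print((cv2.boxPoints(r)))
for nm,R_ in(("w",roi(388,440,192,230)),):
    hh=R_&(hsv[...,1]>90)&(hsv[...,2]>120)
    nn,l,st,ce=cv2.connectedComponentsWithStats(hh.astype(np.uint8))
    for i in range(1,nn):
        if st[i,4]>60: print(st[i],np.nanmedian(W[l==i],0))
for nm,a in (("spool",(292,318,176,205)),("bolt",(198,228,262,290)),("block",(386,430,266,298)),("dowel",(328,388,272,292)),("tin",(243,273,112,146)),("glue",(320,348,118,152)),("mallet",(285,318,105,155))):
    m=roi(*a)&(W[...,2]>.008); p=W[m]; print(nm,np.nanmedian(p,0),p.min(0),p.max(0))
E
```

```text
base n 1270 z 0.06845019227424376
((568.6190795898438, -287.62603759765625), (152.3113250732422, 234.74220275878906), 3.123755693435669)
5544 [0.4965 0.1536 0.0282] [0.683  0.399  0.1806]
[-0.2051 -0.1684 -0.1634 -0.161  -0.1577]
plane [-0.4997 -0.0145  0.8661] [2.1771 1.7446 0.0642] 825
((560.5264282226562, 272.84759521484375), (151.4147186279297, 233.56419372558594), 2.9979898929595947) -0.16225597702942518
rim centre world [0.5666 0.2728 0.1397]
card_t 27 [0.5661 0.3933 0.1275]
card_b 71 [ 0.5653 -0.1681  0.057 ]
handle ((470.2345275878906, -21.866153717041016), (25.751550674438477, 118.21189880371094), 66.53547668457031) [0.0236 0.0303] 412
[[410.8893 -10.1423]
 [519.3259 -57.2121]
 [529.5797 -33.59  ]
 [421.1431  13.4798]]
[392 192  46  15 434] [ 0.5936 -0.29    0.0261]
[392 215  46  11 406] [ 0.5374 -0.2895  0.0261]
spool [ 0.6161 -0.0006  0.0462] [ 0.588  -0.0285  0.0083] [0.6593 0.037  0.0559]
bolt [0.3821 0.2417 0.0125] [0.3581 0.216  0.008 ] [0.4086 0.2696 0.0553]
block [ 0.3765 -0.2665  0.0256] [ 0.3422 -0.3189  0.0081] [ 0.4108 -0.2171  0.0339]
dowel [ 0.3716 -0.1398  0.0135] [ 0.3582 -0.2172  0.0082] [ 0.3947 -0.0644  0.0228]
tin [0.7912 0.1315 0.0493] [0.7434 0.0974 0.0081] [0.8401 0.1621 0.0812]
glue [ 0.7517 -0.0713  0.0898] [ 0.7342 -0.1016  0.0084] [ 0.8211 -0.0388  0.1409]
mallet [0.749  0.0139 0.0998] [ 0.7224 -0.0251  0.0084] [0.8595 0.0569 0.2276]
```

{"op": "play_rows", "data": {"steps": [{"claw": 165, "dp": [0.035, -0.0195, -0.0065], "angular": [0, 0, 0]}, {"claw": 165, "dp": [0.035, -0.0195, -0.0065], "angular": [0, 0, 0]}, {"claw": 165, "dp": [0.035, -0.0195, -0.0065], "angular": [0, 0, 0]}, {"claw": 165, "dp": [0.035, -0.0195, -0.0065], "angular": [0, 0, 0]}, {"claw": 165, "dp": [0.035, -0.0195, -0.0065], "angular": [0, 0, 0]}, {"claw": 165, "dp": [0.035, -0.0195, -0.0065], "angular": [0, 0, 0]}, {"claw": 165, "dp": [0.035, -0.0195, -0.0065], "angular": [0, 0, 0]}, {"claw": 165, "dp": [0.035, -0.0195, -0.0065], "angular": [0, 0, 0]}], "force": 60}}

```text
clock: 0.77
tcp_pos: [0.4062, -0.2975, 0.2914]
orientation: [-0.0, 0.985, 0.172, -0.0]
wrist_force: [0.5, -0.9, 0.2]
finger_gap: 0.03
```

{"op": "play_rows", "data": {"steps": [{"claw": 165, "dp": [0, 0, 0], "angular": [0, 0, 6.7]}, {"claw": 165, "dp": [0, 0, 0], "angular": [0, 0, 6.7]}, {"claw": 165, "dp": [0, 0, 0], "angular": [0, 0, 6.7]}, {"claw": 165, "dp": [0, 0, 0], "angular": [0, 0, 6.7]}, {"claw": 165, "dp": [0, 0, 0], "angular": [0, 0, 6.7]}, {"claw": 165, "dp": [0, 0, 0], "angular": [0, 0, 6.7]}, {"claw": 165, "dp": [0, 0, 0], "angular": [0, 0, 6.7]}, {"claw": 165, "dp": [0, 0, 0], "angular": [0, 0, 6.7]}]}}

```text
clock: 1.43
tcp_pos: [0.4053, -0.2991, 0.2909]
orientation: [-0.0, 0.956, -0.293, -0.0]
wrist_force: [-0.7, -0.2, 0.6]
finger_gap: 0.0302
```

{"op": "play_rows", "data": {"steps": [{"claw": 165, "dp": [0, 0, 0], "angular": [0, 0, 6.7]}, {"claw": 165, "dp": [0, 0, 0], "angular": [0, 0, 6.7]}, {"claw": 165, "dp": [0, 0, 0], "angular": [0, 0, 6.7]}, {"claw": 165, "dp": [0, 0, 0], "angular": [0, 0, 6.7]}, {"claw": 165, "dp": [0, 0, 0], "angular": [0, 0, 6.7]}, {"claw": 165, "dp": [0, 0, 0], "angular": [0, 0, 6.7]}, {"claw": 165, "dp": [0, 0, 0], "angular": [0, 0, 6.7]}, {"claw": 165, "dp": [0, 0, 0], "angular": [0, 0, 6.7]}]}}

```text
clock: 2.1
tcp_pos: [0.2421, -0.3882, 0.291]
orientation: [-0.071, 0.799, -0.597, 0.023]
wrist_force: [0.1, -0.6, 0.7]
finger_gap: 0.0301
```

Joint 6 hit its limit, so I'll use the opposite yaw instead. It gives the same grasp by the half-turn symmetry.

```bash
cat >> h.py <<'E'
def pose():
    s=env.get_state(); q=s["orientation"]; return np.array(s["tcp_pos"]),R.from_quat([q[1],q[2],q[3],q[0]]),s
def down(yaw): # tool pointing down, tool x at world yaw deg
    a=np.radians(yaw); return R.from_matrix(np.array([[np.cos(a),np.sin(a),0],[np.sin(a),-np.cos(a),0],[0,0,-1]]))
def rel(p,Rt):
    p0,R0,s=pose(); print("dp tool",np.round(R0.inv().apply(np.array(p)-p0),4),"rotvec tool deg",np.round((R0.inv()*Rt).as_rotvec(degrees=True),2),"yaw",np.round(np.degrees(np.arctan2(*R0.as_matrix()[1::-1,0])),2))
E
python3 - <<'E'
from h import *
p,r,s=pose(); print(np.degrees(s["joint_pos"]),p); print(r.as_matrix().round(3))
for y in(0,-73.4,93): rel([.45,0.0,.30],down(y))
E
```

```text
[-73.39544372   5.48609103  -6.26501073  80.99361583   8.07375324
 179.94255918] [ 0.2420808  -0.3882468   0.29104989]
[[ 0.286 -0.95   0.121]
 [-0.957 -0.277  0.086]
 [-0.048 -0.14  -0.989]]
dp tool [-0.3124 -0.3066  0.0495] rotvec tool deg [ -8.69  -2.82 -73.39] yaw -73.34
dp tool [-0.3124 -0.3066  0.0495] rotvec tool deg [-8.07  2.74 -0.13] yaw -73.34
dp tool [-0.3124 -0.3066  0.0495] rotvec tool deg [  -5.37  -11.25 -166.1 ] yaw -73.34
```

{"op": "play_rows", "data": {"steps": [{"claw": 165, "dp": [0, 0, 0], "angular": [-4, 1.4, -3]}, {"claw": 165, "dp": [0, 0, 0], "angular": [-4, 1.4, -5]}, {"claw": 165, "dp": [0, 0, 0], "angular": [0, 0, -7]}, {"claw": 165, "dp": [0, 0, 0], "angular": [0, 0, -7]}, {"claw": 165, "dp": [0, 0, 0], "angular": [0, 0, -7]}, {"claw": 165, "dp": [0, 0, 0], "angular": [0, 0, -7]}, {"claw": 165, "dp": [0, 0, 0], "angular": [0, 0, -7]}, {"claw": 165, "dp": [0, 0, 0], "angular": [0, 0, -7]}]}}

```text
clock: 2.77
tcp_pos: [0.2432, -0.3875, 0.291]
orientation: [0.003, 0.98, -0.199, 0.004]
wrist_force: [-0.2, -0.1, -0.2]
finger_gap: 0.0304
```

{"op": "play_rows", "data": {"steps": [{"claw": 165, "dp": [0, 0, 0], "angular": [0, 0, -7]}, {"claw": 165, "dp": [0, 0, 0], "angular": [0, 0, -7]}, {"claw": 165, "dp": [0, 0, 0], "angular": [0, 0, -7]}, {"claw": 165, "dp": [0, 0, 0], "angular": [0, 0, -7]}, {"claw": 165, "dp": [0, 0, 0], "angular": [0, 0, -7]}, {"claw": 165, "dp": [0, 0, 0], "angular": [0, 0, -7]}, {"claw": 165, "dp": [0, 0, 0], "angular": [0, 0, -7]}, {"claw": 165, "dp": [0, 0, 0], "angular": [0, 0, -7]}]}}

```text
clock: 3.43
tcp_pos: [0.2432, -0.3875, 0.291]
orientation: [0.005, 0.959, 0.284, 0.002]
wrist_force: [-0.0, 0.3, 0.5]
finger_gap: 0.0302
```

```bash
python3 - <<'E'
from h import *
p,r,s=pose(); print(np.degrees(s["joint_pos"]).round(1),p); 
rel([.48,-0.1,.32],down(93))
E
```

```text
[-68.1   3.7  -7.7  78.    0.2  78.9] [ 0.24322399 -0.38746746  0.29098248]
dp tool [ 0.3552 -0.1119 -0.0298] rotvec tool deg [  0.53   0.25 -60.  ] yaw 33.0
```

{"op": "play_rows", "data": {"steps": [{"claw": 165, "dp": [0.0385, -0.0121, -0.0032], "angular": [0, 0, 0]}, {"claw": 165, "dp": [0.0385, -0.0121, -0.0032], "angular": [0, 0, 0]}, {"claw": 165, "dp": [0.0385, -0.0121, -0.0032], "angular": [0, 0, 0]}, {"claw": 165, "dp": [0.0385, -0.0121, -0.0032], "angular": [0, 0, 0]}, {"claw": 165, "dp": [0.0385, -0.0121, -0.0032], "angular": [0, 0, 0]}, {"claw": 165, "dp": [0.0385, -0.0121, -0.0032], "angular": [0, 0, 0]}, {"claw": 165, "dp": [0.0385, -0.0121, -0.0032], "angular": [0, 0, 0]}, {"claw": 165, "dp": [0.0385, -0.0121, -0.0032], "angular": [0, 0, 0]}]}}

```text
clock: 4.1
tcp_pos: [0.451, -0.1379, 0.3162]
orientation: [0.005, 0.96, 0.281, 0.002]
wrist_force: [0.3, -1.3, -0.0]
finger_gap: 0.0303
```

{"op": "play_rows", "data": {"steps": [{"claw": 165, "dp": [0, 0, 0], "angular": [0.07, 0, -7.1]}, {"claw": 165, "dp": [0, 0, 0], "angular": [0, 0, -7.1]}, {"claw": 165, "dp": [0, 0, 0], "angular": [0, 0, -7.1]}, {"claw": 165, "dp": [0, 0, 0], "angular": [0, 0, -7.1]}, {"claw": 165, "dp": [0, 0, 0], "angular": [0, 0, -7.1]}, {"claw": 165, "dp": [0, 0, 0], "angular": [0, 0, -7.1]}, {"claw": 165, "dp": [0, 0, 0], "angular": [0, 0, -7.1]}, {"claw": 165, "dp": [0, 0, 0], "angular": [0, 0, -7.1]}]}}

```text
clock: 4.77
tcp_pos: [0.45, -0.1397, 0.3157]
orientation: [0.004, 0.708, 0.706, -0.001]
wrist_force: [-0.0, -0.4, -0.4]
finger_gap: 0.0301
```

```bash
python3 - <<'E'
from h import *
p,r,s=pose(); print(np.degrees(s["joint_pos"]).round(1),p); 
n=np.array([-.5,0,.866]); a=np.radians(3)
n=np.array([-.5*np.cos(a),-.5*np.sin(a),.866]); ey=np.array([-np.sin(a),np.cos(a),0]);ex=np.cross(ey,n)
C=np.array([.5666,.2728,.1397]); G=C+.0705*ex
Rt=R.from_matrix(np.stack([ey,ex,-n],1)); print(Rt.as_matrix())
print("G",G); rel(G+.12*n,Rt); rel(G+.12*n,down(93))
E
```

```text
[-26.9   5.3  -2.6  81.7  -0.2  63.3] [ 0.4500324  -0.13971082  0.31573585]
[[-5.23359562e-02  8.64832204e-01  4.99325753e-01]
 [ 9.98629535e-01  4.53239352e-02  2.61685538e-02]
 [ 5.55111512e-17  5.00011000e-01 -8.66019053e-01]]
G [0.62756933 0.27599527 0.17495   ]
dp tool [0.4132 0.1161 0.0344] rotvec tool deg [-29.73   1.25  -3.01] yaw 89.81
dp tool [0.4132 0.1161 0.0344] rotvec tool deg [ 0.26  0.42 -3.19] yaw 89.81
```

{"op": "play_rows", "data": {"steps": [{"claw": 165, "dp": [0.038, 0.0106, 0.003], "angular": [0, 0, 0]}, {"claw": 165, "dp": [0.038, 0.0106, 0.003], "angular": [0, 0, 0]}, {"claw": 165, "dp": [0.038, 0.0106, 0.003], "angular": [0, 0, 0]}, {"claw": 165, "dp": [0.038, 0.0106, 0.003], "angular": [0, 0, 0]}, {"claw": 165, "dp": [0.038, 0.0106, 0.003], "angular": [0, 0, 0]}, {"claw": 165, "dp": [0.038, 0.0106, 0.003], "angular": [0, 0, 0]}, {"claw": 165, "dp": [0.038, 0.0106, 0.003], "angular": [0, 0, 0]}, {"claw": 165, "dp": [0.038, 0.0106, 0.003], "angular": [0, 0, 0]}]}}

```text
clock: 5.43
tcp_pos: [0.538, 0.1651, 0.2898]
orientation: [0.005, 0.71, 0.704, -0.001]
wrist_force: [0.2, -0.3, -0.7]
finger_gap: 0.0301
```

{"op": "play_rows", "data": {"steps": [{"claw": 165, "dp": [0.036, 0.0105, 0.003], "angular": [0, 0, 0]}, {"claw": 165, "dp": [0.036, 0.0105, 0.003], "angular": [0, 0, 0]}, {"claw": 165, "dp": [0.036, 0.0105, 0.003], "angular": [0, 0, 0]}, {"claw": 165, "dp": [0, 0, 0], "angular": [-5.95, 0.25, -0.6]}, {"claw": 165, "dp": [0, 0, 0], "angular": [-5.95, 0.25, -0.6]}, {"claw": 165, "dp": [0, 0, 0], "angular": [-5.95, 0.25, -0.6]}, {"claw": 165, "dp": [0, 0, 0], "angular": [-5.95, 0.25, -0.6]}, {"claw": 165, "dp": [0, 0, 0], "angular": [-5.95, 0.25, -0.6]}]}}

```text
clock: 6.1
tcp_pos: [0.5706, 0.2711, 0.2805]
orientation: [0.181, 0.666, 0.698, 0.189]
wrist_force: [0.6, -0.2, -0.0]
finger_gap: 0.0301
```

```bash
python3 - <<'E'
from h import *
p,r,s=pose(); print(np.degrees(s["joint_pos"]).round(1),p); print(r.as_matrix().round(3))
im,d,c,M=cam("wrist"); save("w1",im); W=cloud(d,c,M); np.savez("w1.npz",im=im,W=W)
print(c, (d>0).mean())
E
```

```text
[ 22.8   2.5 -18.5  40.2 -10.  107.5] [0.57058017 0.27108514 0.28046621]
[[-0.047  0.862  0.504]
 [ 0.999  0.041  0.023]
 [-0.001  0.505 -0.863]]
{'fx': 325.69630219088754, 'fy': 325.69630219088754, 'cx': 287.04702645337295, 'cy': 215.14164152327726, 'hand_eye': array([[ 8.51726703e-04, -9.50417331e-01, -3.10976161e-01,
         7.95933406e-02],
       [ 9.99999540e-01,  6.72603276e-04,  6.83243696e-04,
         5.14763824e-04],
       [-4.40203065e-04, -3.10976600e-01,  9.50417467e-01,
        -1.34011371e-01],
       [ 0.00000000e+00,  0.00000000e+00,  0.00000000e+00,
         1.00000000e+00]])} 0.996203231292517
```

View pics/w1.png

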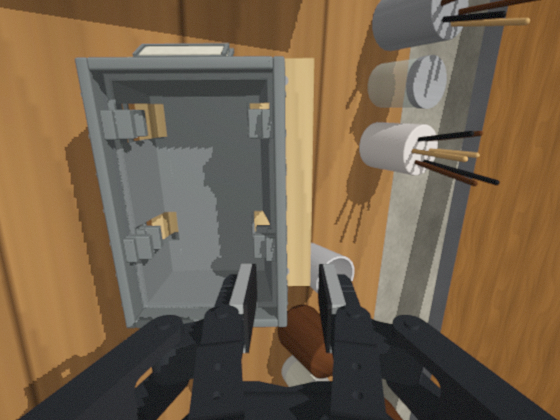

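The wrist view shows the tray's upslope rim at col ~280, running from row 60 to 322. The card end is at the top (185,50), and the slopes match the tilt.

```bash
cat >> h.py <<'E'
def rimfit(W,im,n0,lo,hi,c0,rad=.16):
    hsv=cv2.cvtColor(im,cv2.COLOR_RGB2HSV); g=(hsv[...,1]<90)&(np.linalg.norm(W-c0,axis=-1)<rad)
    n=n0
    for _ in range(3):
        p=W[g]; h=(p-c0)@n; q=p[(h>lo)&(h<hi)]; m=np.median(q,0)
        n=np.linalg.svd(q-q.mean(0))[2][2]; n*=np.sign(n@n0); hm=np.median((q-c0)@n); lo,hi=hm-.004,hm+.004
    ey=np.cross(n,[1,0,0]);ey/=np.linalg.norm(ey);ex=np.cross(ey,n)
    k=np.stack([(q-c0)@ex,(q-c0)@ey],1)
    return n,hm,ex,ey,k,q
E
python3 - <<'E'
from h import *
np.set_printoptions(precision=4,suppress=True)
z=np.load("w1.npz"); W=z["W"];im=z["im"]
n0=np.array([-.5,-.026,.866]); c0=np.array([.5666,.2728,.1397])
n,hm,ex,ey,k,q=rimfit(W,im,n0,-.006,.006,c0)
r=cv2.minAreaRect((k*1000).astype(np.float32)); print("n",n,"h",hm,len(k),r)
# long-side edge of +x rim: per-y max x and min x
for y in np.arange(-.1,.111,.03):
    s=k[(abs(k[:,1]-y)<.006)]; s1=s[s[:,0]>.03]; s2=s[s[:,0]<-.03]
    print(round(y,3), (s1[:,0].min(),s1[:,0].max()) if len(s1) else None,(s2[:,0].min(),s2[:,0].max()) if len(s2) else None)
E
```

```text
n [-0.5015 -0.0291  0.8646] h -0.0018797449504930975 10002 ((-0.9514389038085938, -0.01165008544921875), (151.97093200683594, 233.92037963867188), 3.7939796447753906)
-0.1 (np.float64(0.051530515082410445), np.float64(0.08045762301320714)) (np.float64(-0.07063527271626892), np.float64(-0.05963854061708997))
-0.07 (np.float64(0.07012429870260904), np.float64(0.07877156050572343)) (np.float64(-0.07176732035025517), np.float64(-0.061383103323737094))
-0.04 (np.float64(0.0607524832883114), np.float64(0.07701654828776684)) (np.float64(-0.07432774439805648), np.float64(-0.05474174414475865))
-0.01 (np.float64(0.06635912406035768), np.float64(0.0752917584814942)) (np.float64(-0.07586887864454006), np.float64(-0.06570060382492145))
0.02 (np.float64(0.06409608049329277), np.float64(0.07274489003048953)) (np.float64(-0.07772583459382904), np.float64(-0.066927947034384))
0.05 (np.float64(0.06187832826288479), np.float64(0.07106037902475448)) (np.float64(-0.08031140267922637), np.float64(-0.06134910790702705))
0.08 (np.float64(0.05255636547474381), np.float64(0.06935436066382895)) (np.float64(-0.08252249642345634), np.float64(-0.07118836746082616))
0.11 (np.float64(0.030065825681555913), np.float64(0.06693859297216882)) (np.float64(-0.0826743299472398), np.float64(-0.030008923877734312))
```

```bash
python3 - <<'E'
from h import *
np.set_printoptions(precision=4,suppress=True)
z=np.load("w1.npz"); W=z["W"];im=z["im"]
n0=np.array([-.5,-.026,.866]); c0=np.array([.5666,.2728,.1397])
n,hm,ex,ey,k,q=rimfit(W,im,n0,-.006,.006,c0)
a=np.radians(3.79); tx=np.cos(a)*ex+np.sin(a)*ey; ty=np.cross(n,tx)
C=c0+n*hm+ex*-.00095; G=C+.0705*tx
print("tx",tx,"ty",ty,"C",C,"G",G)
Rt=R.from_matrix(np.stack([ty,tx,-n],1)); np.savez("g.npz",C=C,tx=tx,ty=ty,n=n)
rel(G+.030*n,Rt); rel(G-.008*n,Rt)
p,r,s=pose(); d=Rt.inv().apply(G-.008*n-p); print("in target frame",d)
E
```

```text
tx [0.8632 0.0492 0.5024] ty [-0.0572  0.9984  0.0005] C [0.5667 0.2729 0.1376] G [0.6276 0.2763 0.173 ]
dp tool [0.0042 0.0059 0.0885] rotvec tool deg [-0.16  0.46 -0.28] yaw 92.81
dp tool [0.0045 0.006  0.1265] rotvec tool deg [-0.16  0.46 -0.28] yaw 92.81
in target frame [0.0035 0.0057 0.1265]
```

{"op": "play_rows", "data": {"steps": [{"claw": 165, "dp": [0.001, 0.0015, 0.012], "angular": [-0.16, 0.46, -0.28]}, {"claw": 165, "dp": [0.001, 0.0015, 0.025], "angular": [0, 0, 0]}, {"claw": 165, "dp": [0.001, 0.0015, 0.025], "angular": [0, 0, 0]}, {"claw": 165, "dp": [0.001, 0.0014, 0.024], "angular": [0, 0, 0]}, {"claw": 165, "dp": [0, 0, 0.015], "angular": [0, 0, 0]}, {"claw": 165, "dp": [0, 0, 0.015], "angular": [0, 0, 0]}, {"claw": 165, "dp": [0, 0, 0.01], "angular": [0, 0, 0]}, {"claw": 165, "dp": [0, 0, 0], "angular": [0, 0, 0]}]}}

```text
clock: 6.82
tcp_pos: [0.6386, 0.2781, 0.1717]
orientation: [0.177, 0.665, 0.701, 0.188]
wrist_force: [0.2, 0.0, 0.2]
finger_gap: 0.0302
```

```bash
python3 - <<'E'
from h import *
g=np.load("g.npz"); C,tx,ty,n=g["C"],g["tx"],g["ty"],g["n"]
rel(C+.0705*tx-.008*n,R.from_matrix(np.stack([ty,tx,-n],1)))
im,d,c,M=cam("wrist"); save("w2",im)
E
```

```text
dp tool [-0.0012 -0.009   0.0013] rotvec tool deg [-0.22 -0.01 -0.26] yaw 93.06
```

View pics/w2.png

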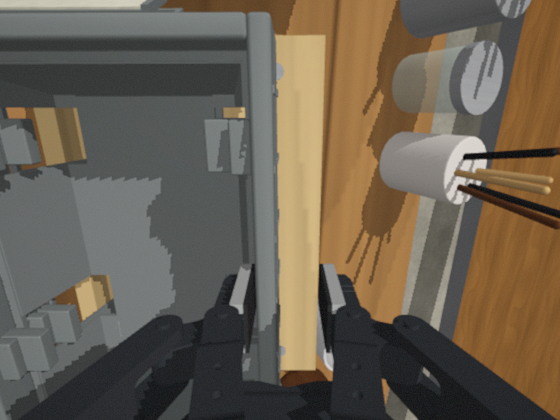

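The rim sits about 9 mm off the jaw centre because the earlier reading was taken while the arm still lagged. I'll correct that and close.

{"op": "play_rows", "data": {"steps": [{"claw": 165, "dp": [-0.0006, -0.0045, 0], "angular": [-0.2, 0, -0.25]}, {"claw": 165, "dp": [-0.0006, -0.0045, 0.001], "angular": [0, 0, 0]}, {"claw": 165, "dp": [0, 0, 0], "angular": [0, 0, 0]}, {"claw": 165, "dp": [0, 0, 0], "angular": [0, 0, 0]}, {"claw": 255, "dp": [0, 0, 0], "angular": [0, 0, 0]}, {"claw": 255, "dp": [0, 0, 0], "angular": [0, 0, 0]}, {"claw": 255, "dp": [0, 0, 0], "angular": [0, 0, 0]}, {"claw": 255, "dp": [0, 0, 0], "angular": [0, 0, 0]}], "force": 60}}

```text
clock: 7.53
tcp_pos: [0.6307, 0.2773, 0.1697]
orientation: [0.179, 0.662, 0.702, 0.191]
wrist_force: [-7.4, -0.2, 4.0]
finger_gap: 0.0072
```

```bash
python3 - <<'E'
from h import *
g=np.load("g.npz"); C,tx,ty,n=g["C"],g["tx"],g["ty"],g["n"]
rel(C+.0705*tx-.008*n,R.from_matrix(np.stack([ty,tx,-n],1)))
p,r,s=pose();print(s["finger_gap"],s["wrist_force"],s["ft_torque"])
E
```

```text
dp tool [-0.0008 -0.0011  0.0035] rotvec tool deg [ 0.22 -0.11  0.03] yaw 93.36
0.007170248287295435 [-7.36655816 -0.19311551  4.0183547 ] [-0.06675853  1.21281866 -0.13482674]
```

{"op": "play_rows", "data": {"steps": [{"claw": 255, "dp": [0, 0, -0.003], "angular": [0, 0, 0]}, {"claw": 255, "dp": [0, 0, -0.005], "angular": [0, 0, 0]}, {"claw": 255, "dp": [0, 0, -0.01], "angular": [0, 0, 0]}, {"claw": 255, "dp": [0, 0, -0.012], "angular": [0, 0, 0]}, {"claw": 255, "dp": [0, 0, -0.015], "angular": [0, 0, 0]}, {"claw": 255, "dp": [0, 0, -0.02], "angular": [0, 0, 0]}, {"claw": 255, "dp": [0, 0, -0.02], "angular": [0, 0, 0]}, {"claw": 255, "dp": [0, 0, 0], "angular": [0, 0, 0]}], "force": 80}}

```text
clock: 8.2
tcp_pos: [0.5891, 0.2754, 0.2486]
orientation: [0.181, 0.662, 0.701, 0.195]
wrist_force: [1.2, 0.8, -2.3]
finger_gap: 0.0066
```

```bash
python3 - <<'E'
from h import *
p,r,s=pose();print(p,s["finger_gap"],s["wrist_force"],s["ft_torque"])
im,d,c,M=cam("side"); im2,_,_,_=cam("top"); save("s2",np.hstack([im[120:380,60:330],im2[100:360,100:370]]))
E
```

```text
[0.58912988 0.2754136  0.24856484] 0.006567882583320109 [ 1.23133341  0.84035583 -2.29810087] [0.0239546  0.4954204  0.02322302]
```

View pics/s2.png

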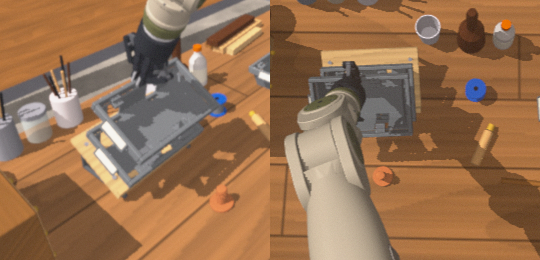

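{"op": "play_rows", "data": {"steps": [{"claw": 255, "dp": [0, 0, -0.025], "angular": [0, 0, 0]}, {"claw": 255, "dp": [0, 0, -0.025], "angular": [0, 0, 0]}, {"claw": 255, "dp": [0, 0, -0.025], "angular": [0, 0, 0]}, {"claw": 255, "dp": [0, 0, -0.025], "angular": [2, 0, 0]}, {"claw": 255, "dp": [0, 0, 0], "angular": [5, 0, 0]}, {"claw": 255, "dp": [0, 0, 0], "angular": [5, 0, 0]}, {"claw": 255, "dp": [0, 0, 0], "angular": [5, 0, 0]}, {"claw": 255, "dp": [0, 0, 0], "angular": [5, 0, 0]}]}}

```text
clock: 8.97
tcp_pos: [0.5383, 0.2715, 0.3291]
orientation: [0.049, 0.685, 0.725, 0.053]
wrist_force: [0.3, 0.0, -2.7]
finger_gap: 0.0068
```

{"op": "play_rows", "data": {"steps": [{"claw": 255, "dp": [0, 0, 0], "angular": [5, 0, 0]}, {"claw": 255, "dp": [0, 0, 0], "angular": [3, 0, 0]}, {"claw": 255, "dp": [0, 0, 0], "angular": [0, 0, -3]}, {"claw": 255, "dp": [0, 0, 0], "angular": [0, 0, -6]}, {"claw": 255, "dp": [0, 0, 0], "angular": [0, 0, -6]}, {"claw": 255, "dp": [0, 0, 0], "angular": [0, 0, -6]}, {"claw": 255, "dp": [0, 0, 0], "angular": [0, 0, -6]}, {"claw": 255, "dp": [0, 0, 0], "angular": [0, 0, -3]}]}}

```text
clock: 9.63
tcp_pos: [0.5389, 0.2714, 0.3274]
orientation: [0.002, 0.473, 0.881, 0.002]
wrist_force: [0.8, -0.7, -2.3]
finger_gap: 0.0067
```

{"op": "play_rows", "data": {"steps": [{"claw": 255, "dp": [0, 0, 0], "angular": [0, 0, 0]}, {"claw": 255, "dp": [0, 0, 0], "angular": [0, 0, 0]}, {"claw": 255, "dp": [0, 0, 0], "angular": [0, 0, 0]}, {"claw": 255, "dp": [0, 0, 0], "angular": [0, 0, 0]}, {"claw": 255, "dp": [0, 0, 0], "angular": [0, 0, 0]}, {"claw": 255, "dp": [0, 0, 0], "angular": [0, 0, 0]}, {"claw": 255, "dp": [0, 0, 0], "angular": [0, 0, 0]}, {"claw": 255, "dp": [0, 0, 0], "angular": [0, 0, 0]}]}}

```text
clock: 10.3
tcp_pos: [0.5382, 0.2715, 0.329]
orientation: [0.003, 0.475, 0.88, 0.003]
wrist_force: [0.2, 0.2, -2.9]
finger_gap: 0.0067
```

```bash
python3 - <<'E'
from h import *
np.set_printoptions(precision=4,suppress=True)
p,r,s=pose();print(p,np.degrees(s["joint_pos"]).round(1),s["finger_gap"],s["wrist_force"]); print(r.as_matrix())
rel([.45,-.2,.34],down(90))
im,d,c,M=cam("wrist"); save("w3",im); W=cloud(d,c,M)
# tray in tool frame
T=r.inv().apply((W-p).reshape(-1,3)).reshape(W.shape)
n,hm,ex,ey,k,q=rimfit(T,im,np.array([0,0,-1.]),-.008,.014,np.array([0.,-.0705,0]))
print("n tool",n,hm,len(k),"k range",k.min(0),k.max(0),"ex",ex)
for xx in np.arange(-.06,.13,.03):
    s_=q[abs(q[:,0]-xx)<.005]; b=s_[s_[:,1]>-.03]; a=s_[s_[:,1]<-.11]
    print(round(xx,2),[np.percentile(v[:,1],[2,98]) if len(v)>5 else None for v in(b,a)])
s_=q[abs(q[:,1]+.07)<.02]; print("ends x",np.percentile(s_[:,0],[1,50,99]))
for yy in (-.11,-.07,-.03):
    s_=q[(abs(q[:,1]-yy)<.004)&(q[:,0]>.05)]; print(yy,np.percentile(s_[:,0],[2,98]) if len(s_) else None)
E
```

```text
bash:   936 Killed                     python3 - <<'E'
from h import *
np.set_printoptions(precision=4,suppress=True)
p,r,s=pose();print(p,np.degrees(s["joint_pos"]).round(1),s["finger_gap"],s["wrist_force"]); print(r.as_matrix())
rel([.45,-.2,.34],down(90))
im,d,c,M=cam("wrist"); save("w3",im); W=cloud(d,c,M)
# tray in tool frame
T=r.inv().apply((W-p).reshape(-1,3)).reshape(W.shape)
n,hm,ex,ey,k,q=rimfit(T,im,np.array([0,0,-1.]),-.008,.014,np.array([0.,-.0705,0]))
print("n tool",n,hm,len(k),"k range",k.min(0),k.max(0),"ex",ex)
for xx in np.arange(-.06,.13,.03):
    s_=q[abs(q[:,0]-xx)<.005]; b=s_[s_[:,1]>-.03]; a=s_[s_[:,1]<-.11]
    print(round(xx,2),[np.percentile(v[:,1],[2,98]) if len(v)>5 else None for v in(b,a)])
s_=q[abs(q[:,1]+.07)<.02]; print("ends x",np.percentile(s_[:,0],[1,50,99]))
for yy in (-.11,-.07,-.03):
    s_=q[(abs(q[:,1]-yy)<.004)&(q[:,0]>.05)]; print(yy,np.percentile(s_[:,0],[2,98]) if len(s_) else None)
E
```

View pics/w3.png

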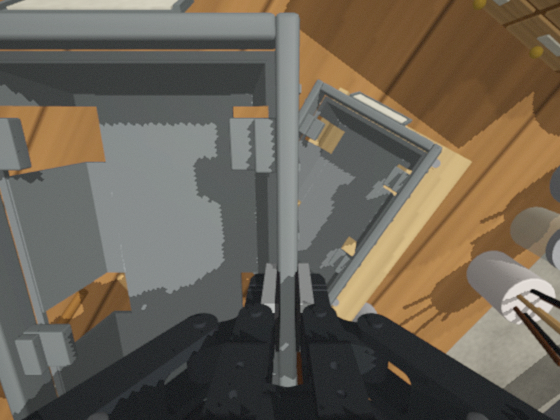

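The tray is held level at the jaws, with the rim at col ~287, and tray_under is still on the stand. The script ran out of memory on a full SVD, so I'll fix that.

```bash
sed -i 's/n=np.linalg.svd(q-q.mean(0))\[2\]\[2\]/n=np.linalg.eigh(np.cov(q.T))[1][:,0]/' h.py; python3 - <<'E'
from h import *
np.set_printoptions(precision=4,suppress=True)
p,r,s=pose();print(p,np.degrees(s["joint_pos"]).round(1),s["finger_gap"],s["wrist_force"]); print(r.as_matrix())
rel([.45,-.2,.34],down(90))
im,d,c,M=cam("wrist"); W=cloud(d,c,M)
T=r.inv().apply((W-p).reshape(-1,3)).reshape(W.shape)
n,hm,ex,ey,k,q=rimfit(T,im,np.array([0,0,-1.]),-.008,.014,np.array([0.,-.0705,0]))
print("n tool",n,"h",hm,len(k))
for xx in np.arange(-.06,.13,.03):
    s_=q[abs(q[:,0]-xx)<.005]; b=s_[s_[:,1]>-.03]; a=s_[s_[:,1]<-.11]
    print(round(xx,2),[np.percentile(v[:,1],[2,98]) if len(v)>5 else None for v in(b,a)])
for yy in (-.11,-.07,-.03):
    s_=q[(abs(q[:,1]-yy)<.004)&(q[:,0]>.05)]; print(yy,np.percentile(s_[:,0],[2,98]) if len(s_) else None)
E
```

```text
[0.5382 0.2715 0.329 ] [19.1 20.7 19.  87.8 -0.  75.8] 0.006555428297518749 [-0.282  -0.1177 -3.1053]
[[-0.5493  0.8356  0.0076]
 [ 0.8356  0.5493  0.0024]
 [-0.0022  0.0076 -1.    ]]
dp tool [-0.3455 -0.3326 -0.0128] rotvec tool deg [ 0.46 -0.   33.32] yaw 123.32
n tool [-0.0071 -0.0221 -0.9997] h 0.0024579999016520375 20469
-0.06 [None, array([-0.1405, -0.1348])]
-0.03 [array([-0.0028,  0.0045]), array([-0.1378, -0.1262])]
0.0 [array([-0.0022,  0.0037]), array([-0.1363, -0.1344])]
0.03 [array([-0.0038,  0.0053]), None]
0.06 [array([-0.0104,  0.0053]), None]
0.09 [array([-0.0037,  0.0053]), None]
0.12 [None, None]
-0.11 [0.102 0.102]
-0.07 [0.1023 0.114 ]
-0.03 [0.1024 0.1111]
```

{"op": "play_rows", "data": {"steps": [{"claw": 255, "dp": [0, 0, 0], "angular": [0, 0, -4]}, {"claw": 255, "dp": [0, 0, 0], "angular": [0, 0, -6.6]}, {"claw": 255, "dp": [0, 0, 0], "angular": [0, 0, -6.6]}, {"claw": 255, "dp": [0, 0, 0], "angular": [0, 0, -6.6]}, {"claw": 255, "dp": [0, 0, 0], "angular": [0, 0, -6.6]}, {"claw": 255, "dp": [0, 0, 0], "angular": [0, 0, -6.6]}, {"claw": 255, "dp": [0, 0, 0], "angular": [0, 0, -6.6]}, {"claw": 255, "dp": [0, 0, 0], "angular": [0, 0, -6.6]}]}}

```text
clock: 11.07
tcp_pos: [0.5381, 0.2715, 0.3289]
orientation: [0.004, 0.054, 0.999, 0.001]
wrist_force: [0.2, 0.3, -3.4]
finger_gap: 0.0068
```

{"op": "play_rows", "data": {"steps": [{"claw": 255, "dp": [0, 0, 0], "angular": [0, 0, -6.6]}, {"claw": 255, "dp": [0, 0, 0], "angular": [0, 0, -6.6]}, {"claw": 255, "dp": [0, 0, 0], "angular": [0, 0, -6.6]}, {"claw": 255, "dp": [0, 0, 0], "angular": [0, 0, -6.6]}, {"claw": 255, "dp": [0, 0, 0], "angular": [0, 0, -6.6]}, {"claw": 255, "dp": [0, 0, 0], "angular": [0, 0, -6.6]}, {"claw": 255, "dp": [0, 0, 0], "angular": [0, 0, -6.6]}, {"claw": 255, "dp": [0, 0, 0], "angular": [0, 0, -6.6]}]}}

```text
clock: 11.73
tcp_pos: [0.538, 0.2714, 0.3288]
orientation: [0.004, -0.396, 0.918, -0.0]
wrist_force: [1.1, -0.7, -2.1]
finger_gap: 0.0067
```

{"op": "play_rows", "data": {"steps": [{"claw": 255, "dp": [0, 0, 0], "angular": [0, 0, -6.6]}, {"claw": 255, "dp": [0, 0, 0], "angular": [0, 0, -6.6]}, {"claw": 255, "dp": [0, 0, 0], "angular": [0, 0, -6.6]}, {"claw": 255, "dp": [0, 0, 0], "angular": [0, 0, -6.6]}, {"claw": 255, "dp": [0, 0, 0], "angular": [0, 0, -6.6]}, {"claw": 255, "dp": [0, 0, 0], "angular": [0, 0, -6.6]}, {"claw": 255, "dp": [0, 0, 0], "angular": [0, 0, -6.6]}, {"claw": 255, "dp": [0, 0, 0], "angular": [0, 0, -0.6]}]}}

```text
clock: 12.4
tcp_pos: [0.5379, 0.2714, 0.3288]
orientation: [-0.003, 0.727, -0.686, 0.002]
wrist_force: [-0.2, 0.4, -2.6]
finger_gap: 0.0066
```

{"op": "play_rows", "data": {"steps": [{"claw": 255, "dp": [0.01, 0.001, 0], "angular": [0, 0, 0]}, {"claw": 255, "dp": [0.025, 0.003, 0], "angular": [0, 0, 0]}, {"claw": 255, "dp": [0.036, 0.0045, 0], "angular": [0, 0, 0]}, {"claw": 255, "dp": [0.036, 0.0045, 0], "angular": [0, 0, 0]}, {"claw": 255, "dp": [0.036, 0.0045, 0], "angular": [0, 0, 0]}, {"claw": 255, "dp": [0.036, 0.0045, 0], "angular": [0, 0, 0]}, {"claw": 255, "dp": [0.036, 0.0045, 0], "angular": [0, 0, 0]}, {"claw": 255, "dp": [0.036, 0.0045, 0], "angular": [0, 0, 0]}]}}

```text
clock: 13.07
tcp_pos: [0.52, 0.0169, 0.3284]
orientation: [-0.003, 0.725, -0.689, 0.002]
wrist_force: [0.7, -0.3, -2.1]
finger_gap: 0.0064
```

```bash
python3 - <<'E'
from h import *
p,r,s=pose();print(p,np.degrees(s["joint_pos"]).round(1),s["finger_gap"],s["wrist_force"])
rel([.4991,-.2951,.30],down(-86.9))
E
```

```text
[0.51997528 0.01690485 0.32838116] [  -7.1   10.9    5.7   84.4    0.2 -100. ] 0.006401534918247197 [ 0.68221882 -0.27365664 -2.07880063]
dp tool [0.3106 0.037  0.0277] rotvec tool deg [-0.44  0.08 -0.17] yaw -87.07
```

{"op": "play_rows", "data": {"steps": [{"claw": 255, "dp": [0.04, 0.0046, 0], "angular": [0, 0, 0]}, {"claw": 255, "dp": [0.04, 0.0046, 0], "angular": [0, 0, 0]}, {"claw": 255, "dp": [0.04, 0.0046, 0], "angular": [0, 0, 0]}, {"claw": 255, "dp": [0.04, 0.0046, 0], "angular": [0, 0, 0]}, {"claw": 255, "dp": [0.04, 0.0046, 0], "angular": [0, 0, 0]}, {"claw": 255, "dp": [0.04, 0.0046, 0], "angular": [0, 0, 0]}, {"claw": 255, "dp": [0.04, 0.0046, 0], "angular": [0, 0, 0]}, {"claw": 255, "dp": [0.025, 0.003, 0], "angular": [0, 0, 0]}]}}

```text
clock: 13.73
tcp_pos: [0.5009, -0.2917, 0.327]
orientation: [-0.003, 0.724, -0.69, 0.002]
wrist_force: [-0.7, 0.0, -3.0]
finger_gap: 0.0064
```

{"op": "play_rows", "data": {"steps": [{"claw": 255, "dp": [0, 0, 0.006], "angular": [0, 0, 0]}, {"claw": 255, "dp": [0, 0, 0.012], "angular": [0, 0, 0]}, {"claw": 255, "dp": [0, 0, 0.012], "angular": [0, 0, 0]}, {"claw": 255, "dp": [0, 0, 0], "angular": [0, 0, 0]}, {"claw": 255, "dp": [0, 0, 0], "angular": [0, 0, 0]}, {"claw": 255, "dp": [0, 0, 0], "angular": [0, 0, 0]}, {"claw": 255, "dp": [0, 0, 0], "angular": [0, 0, 0]}, {"claw": 255, "dp": [0, 0, 0], "angular": [0, 0, 0]}]}}

```text
clock: 14.4
tcp_pos: [0.5029, -0.2872, 0.2983]
orientation: [-0.003, 0.726, -0.688, 0.003]
wrist_force: [0.4, 0.4, -3.2]
finger_gap: 0.0067
```

```bash
cat > inhand.py <<'E'
from h import *
np.set_printoptions(precision=4,suppress=True)
p,r,s=pose();print(p,np.degrees(s["joint_pos"]).round(1),s["finger_gap"],s["wrist_force"])
im,d,c,M=cam("wrist"); save("w4",im); W=cloud(d,c,M)
T=r.inv().apply((W-p).reshape(-1,3)).reshape(W.shape)
n,hm,ex,ey,k,q=rimfit(T,im,np.array([0,0,-1.]),-.008,.014,np.array([0.,-.0705,0]))
print("n tool",n,"h",hm,len(k),"n world",r.apply(n))
for xx in (0.03,.09):
    s_=q[abs(q[:,0]-xx)<.005]; b=s_[s_[:,1]>-.01]; print(xx,np.percentile(b[:,1],[2,98]))
for yy in (-.07,-.03):
    s_=q[(abs(q[:,1]-yy)<.004)&(q[:,0]>.05)]; print(yy,np.percentile(s_[:,0],[2,98]))
# side camera check of base + top view of base card side
im,d,c,M=cam("top"); W=cloud(d,c,M)
save("t4",im)
E
python3 inhand.py; python3 -c "
from h import *
rel([.4991,-.2951,.16],down(-86.9))"
```

```text
[ 0.5029 -0.2872  0.2983] [ -37.9   17.7   10.5   82.4    0.4 -131. ] 0.006658483221498039 [ 0.388   0.4317 -3.2309]
n tool [-0.0054 -0.0226 -0.9997] h 0.002606039093297271 20330 n world [0.0135 0.0054 0.9999]
0.03 [-0.005   0.0036]
0.09 [-0.0049  0.0041]
-0.07 [0.1038 0.1154]
-0.03 [0.1038 0.1124]
dp tool [0.0078 0.0054 0.138 ] rotvec tool deg [-0.48  0.06  0.04] yaw -86.86
```

{"op": "play_rows", "data": {"steps": [{"claw": 255, "dp": [0.0035, 0.0024, 0], "angular": [0.4, -0.13, 0]}, {"claw": 255, "dp": [0.0035, 0.0023, 0.01], "angular": [0.39, -0.14, 0]}, {"claw": 255, "dp": [0, 0, 0.025], "angular": [0, 0, 0]}, {"claw": 255, "dp": [0, 0, 0.03], "angular": [0, 0, 0]}, {"claw": 255, "dp": [0, 0, 0.03], "angular": [0, 0, 0]}, {"claw": 255, "dp": [0, 0, 0.025], "angular": [0, 0, 0]}, {"claw": 255, "dp": [0, 0, 0.013], "angular": [0, 0, 0]}, {"claw": 255, "dp": [0, 0, 0.003], "angular": [0, 0, 0]}]}}

```text
clock: 15.17
tcp_pos: [0.4993, -0.2924, 0.158]
orientation: [-0.01, 0.726, -0.688, 0.002]
wrist_force: [0.1, -0.2, -2.7]
finger_gap: 0.0067
```

{"op": "play_rows", "data": {"steps": [{"claw": 255, "dp": [0, 0, 0], "angular": [0, 0, 0]}, {"claw": 255, "dp": [0, 0, 0], "angular": [0, 0, 0]}, {"claw": 255, "dp": [0, 0, 0], "angular": [0, 0, 0]}, {"claw": 255, "dp": [0, 0, 0], "angular": [0, 0, 0]}, {"claw": 255, "dp": [0, 0, 0], "angular": [0, 0, 0]}, {"claw": 255, "dp": [0, 0, 0], "angular": [0, 0, 0]}, {"claw": 255, "dp": [0, 0, 0], "angular": [0, 0, 0]}, {"claw": 255, "dp": [0, 0, 0], "angular": [0, 0, 0]}]}}

```text
clock: 15.83
tcp_pos: [0.5012, -0.2935, 0.1615]
orientation: [-0.01, 0.726, -0.688, 0.005]
wrist_force: [0.3, 0.2, -1.9]
finger_gap: 0.0069
```

```bash
python3 inhand.py; python3 - <<'E'
from h import *
rel([.4986,-.2944,.14],down(-86.9))
a=cv2.imread("pics/t4.png")[:,:,::-1]
im,d,c,M=cam("side"); t,_,_,_=cam("top")
save("s5",np.hstack([cv2.resize(im[130:240,270:410],None,fx=2.8,fy=2.8),cv2.resize(t[150:260,345:485],None,fx=2.8,fy=2.8)]))
E
```

```text
[ 0.5012 -0.2935  0.1615] [ -38.8   19.8   -5.8   63.7    1.1 -132. ] 0.006903803663755283 [ 0.2889  0.2185 -1.9028]
n tool [-0.0052 -0.0218 -0.9997] h 0.002641332232405113 20462 n world [ 0.0002 -0.0011  1.    ]
0.03 [-0.005   0.0041]
0.09 [-0.0049  0.0041]
-0.07 [0.1038 0.1154]
-0.03 [0.1038 0.1125]
dp tool [0.0009 0.003  0.0213] rotvec tool deg [-1.22  0.38  0.03] yaw -86.87
```

View pics/s5.png

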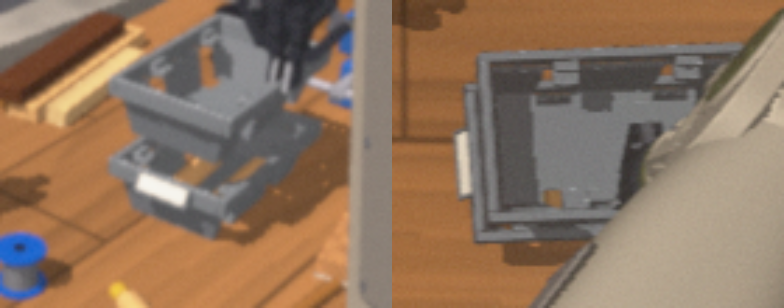

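Side view: tray_top hangs level above tray_base, with its card end facing away from tray_base's white card. Lowering it slowly.

{"op": "play_rows", "data": {"steps": [{"claw": 255, "dp": [0.0003, 0.0034, 0.003], "angular": [0, 0, 0]}, {"claw": 255, "dp": [0, 0, 0.008], "angular": [0, 0, 0]}, {"claw": 255, "dp": [0, 0, 0.008], "angular": [0, 0, 0]}, {"claw": 255, "dp": [0, 0, 0.006], "angular": [0, 0, 0]}, {"claw": 255, "dp": [0, 0, 0.003], "angular": [0, 0, 0]}, {"claw": 255, "dp": [0, 0, 0.002], "angular": [0, 0, 0]}, {"claw": 255, "dp": [0, 0, 0.001], "angular": [0, 0, 0]}, {"claw": 255, "dp": [0, 0, 0], "angular": [0, 0, 0]}]}}

```text
clock: 16.7
tcp_pos: [0.4984, -0.2937, 0.13]
orientation: [-0.01, 0.726, -0.687, 0.005]
wrist_force: [-1.3, 0.1, -2.6]
finger_gap: 0.0064
```

{"op": "play_rows", "data": {"steps": [{"claw": 255, "dp": [0, 0, 0.001], "angular": [0, 0, 0]}, {"claw": 255, "dp": [0, 0, 0], "angular": [0, 0, 0]}, {"claw": 255, "dp": [0, 0, 0.001], "angular": [0, 0, 0]}, {"claw": 255, "dp": [0, 0, 0], "angular": [0, 0, 0]}, {"claw": 255, "dp": [0, 0, 0.001], "angular": [0, 0, 0]}, {"claw": 255, "dp": [0, 0, 0], "angular": [0, 0, 0]}, {"claw": 255, "dp": [0, 0, 0], "angular": [0, 0, 0]}, {"claw": 255, "dp": [0, 0, 0], "angular": [0, 0, 0]}]}}

```text
clock: 17.37
tcp_pos: [0.4984, -0.2937, 0.1272]
orientation: [-0.01, 0.726, -0.688, 0.005]
wrist_force: [-0.1, -0.1, -2.5]
finger_gap: 0.0067
```

{"op": "play_rows", "data": {"steps": [{"claw": 255, "dp": [0, 0, 0.001], "angular": [0, 0, 0]}, {"claw": 255, "dp": [0, 0, 0], "angular": [0, 0, 0]}, {"claw": 255, "dp": [0, 0, 0.001], "angular": [0, 0, 0]}, {"claw": 255, "dp": [0, 0, 0], "angular": [0, 0, 0]}, {"claw": 255, "dp": [0, 0, 0.0005], "angular": [0, 0, 0]}, {"claw": 255, "dp": [0, 0, 0], "angular": [0, 0, 0]}, {"claw": 255, "dp": [0, 0, 0], "angular": [0, 0, 0]}, {"claw": 255, "dp": [0, 0, 0], "angular": [0, 0, 0]}]}}

```text
clock: 18.03
tcp_pos: [0.4985, -0.2937, 0.1248]
orientation: [-0.01, 0.726, -0.688, 0.005]
wrist_force: [0.1, 0.5, -3.5]
finger_gap: 0.0066
```

```bash
python3 inhand.py; python3 - <<'E'
from h import *
im,d,c,M=cam("side"); save("s6",cv2.resize(im[130:240,270:410],None,fx=4,fy=4)); W=cloud(d,c,M)
hsv=cv2.cvtColor(im,cv2.COLOR_RGB2HSV)
g=np.zeros(d.shape,bool); g[130:240,270:410]=1; g&=(hsv[...,1]<70)
z=W[g][:,2]; print(np.histogram(z[(z>.03)&(z<.18)],bins=30,range=(.03,.18)))
E
```

```text
[ 0.4985 -0.2937  0.1248] [ -39.    21.    -9.4   58.9    1.1 -132.1] 0.006584683067383089 [ 0.0906  0.4682 -3.5192]
n tool [-0.0056 -0.0219 -0.9997] h 0.0026373789262704415 20324 n world [ 0.0005 -0.0009  1.    ]
0.03 [-0.005   0.0041]
0.09 [-0.0049  0.0041]
-0.07 [0.1038 0.1154]
-0.03 [0.1038 0.1125]
(array([ 43,  27,  22,  19, 103, 134, 182, 435, 380, 151, 112, 130,  95,
        91,  86,  45, 119, 151, 208, 181, 276,  66,  20,  20,  19,  14,
        26,  33,  50,  41]), array([0.03 , 0.035, 0.04 , 0.045, 0.05 , 0.055, 0.06 , 0.065, 0.07 ,
       0.075, 0.08 , 0.085, 0.09 , 0.095, 0.1  , 0.105, 0.11 , 0.115,
       0.12 , 0.125, 0.13 , 0.135, 0.14 , 0.145, 0.15 , 0.155, 0.16 ,
       0.165, 0.17 , 0.175, 0.18 ]))
```

View pics/s6.png

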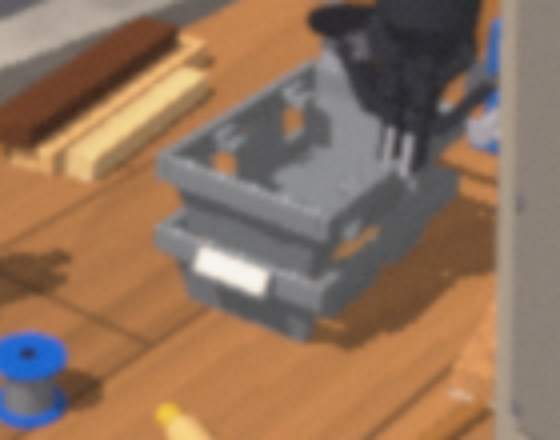

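It is just above seating: the rims look parallel and there is no contact force yet.

{"op": "play_rows", "data": {"steps": [{"claw": 255, "dp": [0, 0, 0.001], "angular": [0, 0, 0]}, {"claw": 255, "dp": [0, 0, 0], "angular": [0, 0, 0]}, {"claw": 255, "dp": [0, 0, 0.0005], "angular": [0, 0, 0]}, {"claw": 255, "dp": [0, 0, 0], "angular": [0, 0, 0]}, {"claw": 255, "dp": [0, 0, 0.0005], "angular": [0, 0, 0]}, {"claw": 255, "dp": [0, 0, 0], "angular": [0, 0, 0]}, {"claw": 255, "dp": [0, 0, 0], "angular": [0, 0, 0]}, {"claw": 255, "dp": [0, 0, 0], "angular": [0, 0, 0]}]}}

```text
clock: 18.85
tcp_pos: [0.4985, -0.2935, 0.1237]
orientation: [-0.01, 0.726, -0.687, 0.005]
wrist_force: [-2.2, 2.1, 6.4]
finger_gap: 0.0067
```

{"op": "play_rows", "data": {"steps": [{"claw": 255, "dp": [0, 0, 0.0005], "angular": [0, 0, 0]}, {"claw": 255, "dp": [0, 0, 0], "angular": [0, 0, 0]}, {"claw": 255, "dp": [0, 0, 0.0005], "angular": [0, 0, 0]}, {"claw": 255, "dp": [0, 0, 0], "angular": [0, 0, 0]}, {"claw": 255, "dp": [0, 0, 0], "angular": [0, 0, 0]}, {"claw": 255, "dp": [0, 0, 0], "angular": [0, 0, 0]}, {"claw": 255, "dp": [0, 0, 0], "angular": [0, 0, 0]}, {"claw": 255, "dp": [0, 0, 0], "angular": [0, 0, 0]}]}}

```text
clock: 19.52
tcp_pos: [0.4985, -0.2935, 0.1235]
orientation: [-0.01, 0.726, -0.687, 0.005]
wrist_force: [-4.9, 4.2, 11.2]
finger_gap: 0.0065
```

Contact is at TCP z 0.1237, which is lug height; nesting would sit 37 mm lower. Easing off, opening and withdrawing.

{"op": "play_rows", "data": {"steps": [{"claw": 255, "dp": [0, 0, -0.0008], "angular": [0, 0, 0]}, {"claw": 255, "dp": [0, 0, 0], "angular": [0, 0, 0]}, {"claw": 170, "dp": [0, 0, 0], "angular": [0, 0, 0]}, {"claw": 170, "dp": [0, 0, 0], "angular": [0, 0, 0]}, {"claw": 170, "dp": [0, 0, 0], "angular": [0, 0, 0]}, {"claw": 170, "dp": [0, 0, 0], "angular": [0, 0, 0]}, {"claw": 170, "dp": [0, 0, 0], "angular": [0, 0, 0]}, {"claw": 170, "dp": [0, 0, 0], "angular": [0, 0, 0]}]}}

```text
clock: 20.18
tcp_pos: [0.4985, -0.2937, 0.1223]
orientation: [-0.01, 0.726, -0.688, 0.005]
wrist_force: [-0.1, -0.4, -0.3]
finger_gap: 0.0283
```

{"op": "play_rows", "data": {"steps": [{"claw": 170, "dp": [0, 0, -0.01], "angular": [0, 0, 0]}, {"claw": 170, "dp": [0, 0, -0.015], "angular": [0, 0, 0]}, {"claw": 170, "dp": [0, 0, -0.02], "angular": [0, 0, 0]}, {"claw": 170, "dp": [0, 0, -0.025], "angular": [0, 0, 0]}, {"claw": 170, "dp": [0, 0, -0.025], "angular": [0, 0, 0]}, {"claw": 170, "dp": [0, 0, -0.025], "angular": [0, 0, 0]}, {"claw": 170, "dp": [0, 0, -0.02], "angular": [0, 0, 0]}, {"claw": 170, "dp": [0, 0, 0], "angular": [0, 0, 0]}]}}

```text
clock: 20.85
tcp_pos: [0.4972, -0.2961, 0.2683]
orientation: [-0.01, 0.726, -0.687, 0.009]
wrist_force: [0.6, -0.7, 1.3]
finger_gap: 0.0287
```

```bash
cat > tray.py <<'E'
from h import *
np.set_printoptions(precision=4,suppress=True)
p,r,s=pose(); print(p,np.degrees(s["joint_pos"]).round(1),s["finger_gap"],s["wrist_force"])
im,d,c,M=cam("wrist"); save("w7",im); W=cloud(d,c,M)
n,hm,ex,ey,k,q=rimfit(W,im,np.array([0,0,1.]),-.008,.008,np.array([.5686,-.2876,.128]))
rr=cv2.minAreaRect((q[:,:2]*1000).astype(np.float32)); print("wrist: n",n,"z rim",np.median(q[:,2]),rr,len(q))
im,d,c,M=cam("top"); W=cloud(d,c,M); hsv=cv2.cvtColor(im,cv2.COLOR_RGB2HSV)
for lo,hi in((.12,.14),(.06,.08)):
    m=np.zeros(d.shape,bool); m[165:250,372:475]=1; m&=(hsv[...,1]<70)&(W[...,2]>lo)&(W[...,2]<hi); q=W[m]
    print("top",lo,np.median(q,0),cv2.minAreaRect((q[:,:2]*1000).astype(np.float32)),len(q))
save("t7",im)
rel([.455,-.02,.2],down(-23+0)); 
E
python3 tray.py
```

```text
[ 0.4972 -0.2961  0.2683] [ -39.3   17.     5.3   77.2    1.1 -132.4] 0.02865860112564087 [ 0.6259 -0.7474  1.292 ]
wrist: n [ 0.0022 -0.0006  1.    ] z rim 0.12856587343040007 ((571.5736083984375, -288.71124267578125), (152.44630432128906, 233.56301879882812), 3.601175308227539) 8780
top 0.12 [ 0.6227 -0.2436  0.1276] ((569.865234375, -286.2087097167969), (150.93540954589844, 231.60731506347656), 3.2034976482391357) 957
top 0.06 [ 0.5685 -0.2676  0.0635] ((565.2305908203125, -277.18896484375), (148.42771911621094, 214.56988525390625), 2.544522762298584) 2008
dp tool [-0.2767  0.0275  0.0647] rotvec tool deg [ -1.35  -0.51 -63.87] yaw -86.87
```

View pics/w7.png

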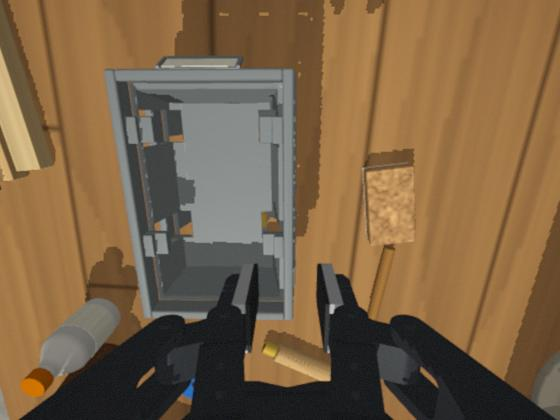

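Wrist view: tray_top stands level on tray_base, with a measured rim height of 0.1286 against an ideal 0.129. Its card is at the far end. Now for the handle.

{"op": "play_rows", "data": {"steps": [{"claw": 100, "dp": [-0.0345, 0.0015, 0], "angular": [-1.2, 0.4, 0]}, {"claw": 100, "dp": [-0.0345, 0.0015, 0.002], "angular": [0, 0, 0]}, {"claw": 100, "dp": [-0.0345, 0.0015, 0.006], "angular": [0, 0, 0]}, {"claw": 100, "dp": [-0.0345, 0.0015, 0.008], "angular": [0, 0, 0]}, {"claw": 100, "dp": [-0.0345, 0.0015, 0.008], "angular": [0, 0, 0]}, {"claw": 100, "dp": [-0.0345, 0.0015, 0.008], "angular": [0, 0, 0]}, {"claw": 100, "dp": [-0.0345, 0.0015, 0.008], "angular": [0, 0, 0]}, {"claw": 100, "dp": [-0.0345, 0.0015, 0.008], "angular": [0, 0, 0]}]}}

```text
clock: 21.62
tcp_pos: [0.4672, -0.0181, 0.2131]
orientation: [0.001, 0.726, -0.688, -0.001]
wrist_force: [1.0, -0.5, 0.5]
finger_gap: 0.052
```

{"op": "play_rows", "data": {"steps": [{"claw": 100, "dp": [0, 0, 0], "angular": [0, 0, -7]}, {"claw": 100, "dp": [0, 0, 0], "angular": [0, 0, -7]}, {"claw": 100, "dp": [0, 0, 0], "angular": [0, 0, -7]}, {"claw": 100, "dp": [0, 0, 0], "angular": [0, 0, -7]}, {"claw": 100, "dp": [0, 0, 0], "angular": [0, 0, -7]}, {"claw": 100, "dp": [0, 0, 0], "angular": [0, 0, -7]}, {"claw": 100, "dp": [0, 0, 0], "angular": [0, 0, -7]}, {"claw": 100, "dp": [0, 0, 0], "angular": [0, 0, -7]}]}}

```text
clock: 22.28
tcp_pos: [0.4676, -0.0196, 0.2133]
orientation: [0.0, 0.965, -0.263, -0.001]
wrist_force: [0.5, -0.3, -0.2]
finger_gap: 0.052
```

{"op": "play_rows", "data": {"steps": [{"claw": 100, "dp": [0, 0, 0], "angular": [0, 0, -7]}, {"claw": 100, "dp": [0, 0, 0], "angular": [0, 0, -0.4]}, {"claw": 100, "dp": [0, 0, 0], "angular": [0, 0, 0]}, {"claw": 100, "dp": [0, 0, 0], "angular": [0, 0, 0]}, {"claw": 100, "dp": [0, 0, 0], "angular": [0, 0, 0]}, {"claw": 100, "dp": [0, 0, 0], "angular": [0, 0, 0]}, {"claw": 100, "dp": [0, 0, 0], "angular": [0, 0, 0]}, {"claw": 100, "dp": [0, 0, 0], "angular": [0, 0, 0]}]}}

```text
clock: 22.95
tcp_pos: [0.4686, -0.0199, 0.2146]
orientation: [0.0, 0.979, -0.204, 0.0]
wrist_force: [0.8, -0.1, 0.6]
finger_gap: 0.0524
```

```bash
python3 - <<'E'
from h import *
np.set_printoptions(precision=4,suppress=True)
p,r,s=pose(); print(p,np.degrees(s["joint_pos"]).round(1),s["finger_gap"])
rel([.4702,-.0219,.1],down(-23.5))
im,d,c,M=cam("wrist"); save("w8",im); W=cloud(d,c,M)
hsv=cv2.cvtColor(im,cv2.COLOR_RGB2HSV)
m=(W[...,2]>.010)&(W[...,2]<.035)&(np.hypot(W[...,0]-.47,W[...,1]+.022)<.085)
q=W[m]; rr=cv2.minAreaRect((q[:,:2]*1000).astype(np.float32)); print(rr,len(q),np.percentile(q[:,2],[50,98])); print(cv2.boxPoints(rr))
E
```

```text
[ 0.4686 -0.0199  0.2146] [ -12.2    6.8  -15.1   68.1   -0.  -168.7] 0.05242116579869468
dp tool [0.0022 0.0012 0.1146] rotvec tool deg [ 0.01 -0.04 -0.01] yaw -23.51
((470.75506591796875, -22.995845794677734), (26.02226448059082, 118.31856536865234), 66.7120132446289) 2656 [0.0239 0.027 ]
[[411.2715 -11.5582]
 [519.9506 -58.3358]
 [530.2386 -34.4335]
 [421.5595  12.3441]]
```

View pics/w8.png

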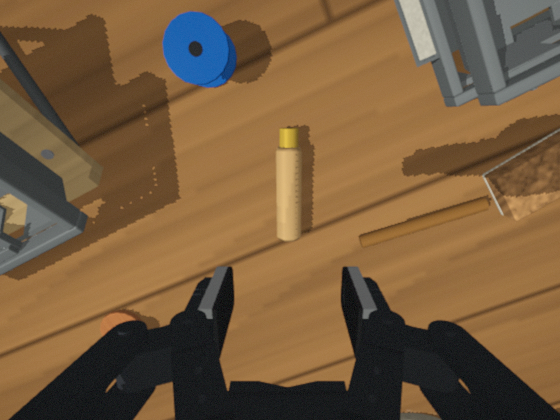

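The handle shows at (289,185) in the wrist image, aligned with the fingers, with its ferrule away from the hand. Descending.

{"op": "play_rows", "data": {"steps": [{"claw": 100, "dp": [0.0016, 0.0009, 0.03], "angular": [0, 0, 0]}, {"claw": 100, "dp": [0.0015, 0.0009, 0.035], "angular": [0, 0, 0]}, {"claw": 100, "dp": [0, 0, 0.035], "angular": [0, 0, 0]}, {"claw": 100, "dp": [0, 0, 0.035], "angular": [0, 0, 0]}, {"claw": 100, "dp": [0, 0, 0.025], "angular": [0, 0, 0]}, {"claw": 100, "dp": [0, 0, 0.015], "angular": [0, 0, 0]}, {"claw": 100, "dp": [0, 0, 0], "angular": [0, 0, 0]}, {"claw": 100, "dp": [0, 0, 0], "angular": [0, 0, 0]}]}}

```text
clock: 23.67
tcp_pos: [0.4702, -0.0227, 0.0392]
orientation: [0.0, 0.979, -0.204, -0.001]
wrist_force: [-0.1, -0.8, 0.1]
finger_gap: 0.0518
```

```bash
python3 - <<'E'
from h import *
p,r,s=pose(); print(p,s["wrist_force"]); rel([.4707,-.0228,.012],down(-23.3))
E
```

```text
[ 0.47015281 -0.022675    0.03919182] [-0.12987809 -0.80809726  0.13969287]
dp tool [ 0.0006 -0.0001  0.0272] rotvec tool deg [ 0.03  0.08 -0.19] yaw -23.49
```

{"op": "play_rows", "data": {"steps": [{"claw": 100, "dp": [0, 0, 0.012], "angular": [0, 0, -0.2]}, {"claw": 100, "dp": [0, 0, 0.01], "angular": [0, 0, 0]}, {"claw": 100, "dp": [0, 0, 0.005], "angular": [0, 0, 0]}, {"claw": 100, "dp": [0, 0, 0], "angular": [0, 0, 0]}, {"claw": 255, "dp": [0, 0, 0], "angular": [0, 0, 0]}, {"claw": 255, "dp": [0, 0, 0], "angular": [0, 0, 0]}, {"claw": 255, "dp": [0, 0, 0], "angular": [0, 0, 0]}, {"claw": 255, "dp": [0, 0, 0], "angular": [0, 0, 0]}], "force": 40}}

```text
clock: 24.33
tcp_pos: [0.4718, -0.023, 0.0138]
orientation: [0.0, 0.979, -0.202, 0.001]
wrist_force: [-1.1, 0.7, 6.4]
finger_gap: 0.0249
```

{"op": "play_rows", "data": {"steps": [{"claw": 255, "dp": [0, 0, 0], "angular": [0, 0, 0]}, {"claw": 255, "dp": [0, 0, -0.01], "angular": [0, 0, 0]}, {"claw": 255, "dp": [0, 0, -0.03], "angular": [0, 0, 0]}, {"claw": 255, "dp": [0, 0, -0.035], "angular": [0, 0, 0]}, {"claw": 255, "dp": [0, 0, -0.04], "angular": [0, 0, 0]}, {"claw": 255, "dp": [0, 0, -0.04], "angular": [0, 0, 0]}, {"claw": 255, "dp": [0, 0, -0.035], "angular": [0, 0, 0]}, {"claw": 255, "dp": [0, 0, -0.01], "angular": [0, 0, 0]}]}}

```text
clock: 25.0
tcp_pos: [0.4733, -0.0232, 0.2187]
orientation: [0.0, 0.979, -0.202, 0.005]
wrist_force: [1.5, -0.4, -0.7]
finger_gap: 0.0251
```

{"op": "play_rows", "data": {"steps": [{"claw": 255, "dp": [0, 0, 0], "angular": [0, 0, 7]}, {"claw": 255, "dp": [0, 0, 0], "angular": [0, 0, 7]}, {"claw": 255, "dp": [0, 0, 0], "angular": [0, 0, 7]}, {"claw": 255, "dp": [0, 0, 0], "angular": [0, 0, 7]}, {"claw": 255, "dp": [0, 0, 0], "angular": [0, 0, 7]}, {"claw": 255, "dp": [0, 0, 0], "angular": [0, 0, 7]}, {"claw": 255, "dp": [0, 0, 0], "angular": [0, 0, 7]}, {"claw": 255, "dp": [0, 0, 0], "angular": [0, 0, 7]}]}}

```text
clock: 25.67
tcp_pos: [0.4704, -0.0227, 0.2122]
orientation: [0.0, 0.768, -0.64, 0.0]
wrist_force: [0.3, -0.4, -0.3]
finger_gap: 0.0251
```

{"op": "play_rows", "data": {"steps": [{"claw": 255, "dp": [0, 0, 0], "angular": [0, 0, 7]}, {"claw": 255, "dp": [0, 0, -0.01], "angular": [0, 0, 0.4]}, {"claw": 255, "dp": [0, 0, -0.01], "angular": [0, 0, 0]}, {"claw": 255, "dp": [0, 0, 0], "angular": [0, 0, 0]}, {"claw": 255, "dp": [0, 0, 0], "angular": [0, 0, 0]}, {"claw": 255, "dp": [0, 0, 0], "angular": [0, 0, 0]}, {"claw": 255, "dp": [0, 0, 0], "angular": [0, 0, 0]}, {"claw": 255, "dp": [0, 0, 0], "angular": [0, 0, 0]}]}}

```text
clock: 26.33
tcp_pos: [0.4705, -0.0227, 0.2323]
orientation: [0.0, 0.728, -0.686, 0.0]
wrist_force: [-0.8, -0.4, -0.4]
finger_gap: 0.0248
```

```bash
python3 - <<'E'
from h import *
p,r,s=pose(); print(p,np.degrees(s["joint_pos"]).round(1),s["finger_gap"]); rel([.5705,-.295,.22],down(-86.7))
E
```

```text
[ 0.47047561 -0.02268878  0.23231264] [ -12.5    6.6  -12.8   70.6   -0.  -105.9] 0.024765834092484007
dp tool [ 0.2777 -0.0839  0.0124] rotvec tool deg [ 0.01 -0.01  0.06] yaw -86.64
```

{"op": "play_rows", "data": {"steps": [{"claw": 255, "dp": [0.025, -0.0075, 0], "angular": [0, 0, 0]}, {"claw": 255, "dp": [0.038, -0.0115, 0], "angular": [0, 0, 0]}, {"claw": 255, "dp": [0.038, -0.0115, 0], "angular": [0, 0, 0]}, {"claw": 255, "dp": [0.038, -0.0115, 0], "angular": [0, 0, 0]}, {"claw": 255, "dp": [0.038, -0.0115, 0], "angular": [0, 0, 0]}, {"claw": 255, "dp": [0.038, -0.0115, 0], "angular": [0, 0, 0]}, {"claw": 255, "dp": [0.038, -0.0115, 0], "angular": [0, 0, 0]}, {"claw": 255, "dp": [0.025, -0.0075, 0], "angular": [0, 0, 0]}]}}

```text
clock: 27.0
tcp_pos: [0.5713, -0.299, 0.2317]
orientation: [0.0, 0.727, -0.687, 0.0]
wrist_force: [0.8, 0.3, -0.3]
finger_gap: 0.0246
```

{"op": "play_rows", "data": {"steps": [{"claw": 255, "dp": [0, 0, 0.01], "angular": [0, 0, 0]}, {"claw": 255, "dp": [0, 0, 0.01], "angular": [0, 0, 0]}, {"claw": 255, "dp": [0, 0, 0], "angular": [0, 0, 0]}, {"claw": 255, "dp": [0, 0, 0], "angular": [0, 0, 0]}, {"claw": 255, "dp": [0, 0, 0], "angular": [0, 0, 0]}, {"claw": 255, "dp": [0, 0, 0], "angular": [0, 0, 0]}, {"claw": 255, "dp": [0, 0, 0], "angular": [0, 0, 0]}, {"claw": 255, "dp": [0, 0, 0], "angular": [0, 0, 0]}]}}

```text
clock: 27.67
tcp_pos: [0.571, -0.2949, 0.2136]
orientation: [-0.0, 0.728, -0.686, 0.001]
wrist_force: [0.5, 0.7, -0.6]
finger_gap: 0.0245
```

```bash
python3 tray.py | head -4; python3 - <<'E'
from h import *
p,r,s=pose(); rel([.5705,-.295,.0758],down(-86.7))
E
```

```text
[ 0.571  -0.2949  0.2136] [ -34.5   26.    10.9   74.8   -0.  -127.8] 0.024514422001540408 [ 0.5492  0.7404 -0.5582]
wrist: n [-0.0002 -0.0005  1.    ] z rim 0.1285390498738626 ((571.2556762695312, -289.21881103515625), (151.54783630371094, 233.26573181152344), 3.404615879058838) 11395
top 0.12 [ 0.623  -0.1881  0.1278] ((567.345947265625, -243.01406860351562), (151.139892578125, 144.3434295654297), 2.7178266048431396) 531
top 0.06 [ 0.5733 -0.219   0.064 ] ((562.7162475585938, -244.08299255371094), (145.54562377929688, 151.0443572998047), 89.50163269042969) 923
dp tool [-0.0003  0.0005  0.1375] rotvec tool deg [-0.06 -0.05  0.05] yaw -86.65
```

View pics/w7.png

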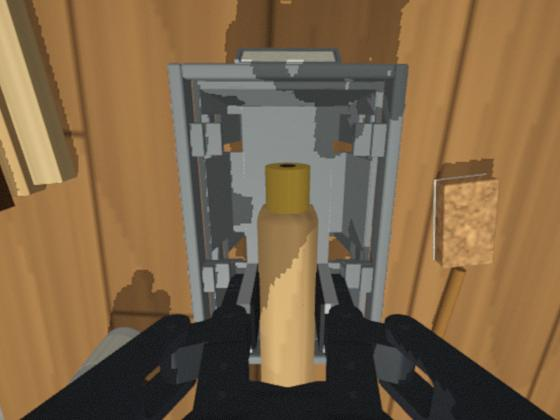

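The handle is held straight and centred over tray_top. Lowering it in.

{"op": "play_rows", "data": {"steps": [{"claw": 255, "dp": [0, 0, 0.015], "angular": [0, 0, 0]}, {"claw": 255, "dp": [0, 0, 0.03], "angular": [0, 0, 0]}, {"claw": 255, "dp": [0, 0, 0.03], "angular": [0, 0, 0]}, {"claw": 255, "dp": [0, 0, 0.03], "angular": [0, 0, 0]}, {"claw": 255, "dp": [0, 0, 0.015], "angular": [0, 0, 0]}, {"claw": 255, "dp": [0, 0, 0.008], "angular": [0, 0, 0]}, {"claw": 255, "dp": [0, 0, 0], "angular": [0, 0, 0]}, {"claw": 255, "dp": [0, 0, 0], "angular": [0, 0, 0]}]}}

```text
clock: 28.43
tcp_pos: [0.5711, -0.2957, 0.0853]
orientation: [-0.0, 0.727, -0.686, 0.001]
wrist_force: [0.6, 0.2, -0.8]
finger_gap: 0.0248
```

{"op": "play_rows", "data": {"steps": [{"claw": 255, "dp": [0, 0, 0.003], "angular": [0, 0, 0]}, {"claw": 255, "dp": [0, 0, 0.002], "angular": [0, 0, 0]}, {"claw": 255, "dp": [0, 0, 0.001], "angular": [0, 0, 0]}, {"claw": 255, "dp": [0, 0, 0], "angular": [0, 0, 0]}, {"claw": 255, "dp": [0, 0, 0], "angular": [0, 0, 0]}, {"claw": 255, "dp": [0, 0, 0], "angular": [0, 0, 0]}, {"claw": 255, "dp": [0, 0, 0], "angular": [0, 0, 0]}, {"claw": 255, "dp": [0, 0, 0], "angular": [0, 0, 0]}]}}

```text
clock: 29.1
tcp_pos: [0.5708, -0.2955, 0.0789]
orientation: [-0.0, 0.727, -0.686, 0.0]
wrist_force: [0.6, 0.7, -0.3]
finger_gap: 0.0247
```

{"op": "play_rows", "data": {"steps": [{"claw": 255, "dp": [0, 0, 0.001], "angular": [0, 0, 0]}, {"claw": 255, "dp": [0, 0, 0.0005], "angular": [0, 0, 0]}, {"claw": 255, "dp": [0, 0, 0.0005], "angular": [0, 0, 0]}, {"claw": 255, "dp": [0, 0, 0.0005], "angular": [0, 0, 0]}, {"claw": 255, "dp": [0, 0, 0], "angular": [0, 0, 0]}, {"claw": 255, "dp": [0, 0, 0], "angular": [0, 0, 0]}, {"claw": 255, "dp": [0, 0, 0], "angular": [0, 0, 0]}, {"claw": 255, "dp": [0, 0, 0], "angular": [0, 0, 0]}]}}

```text
clock: 29.77
tcp_pos: [0.5708, -0.2955, 0.0763]
orientation: [-0.0, 0.727, -0.686, 0.0]
wrist_force: [-0.5, -0.6, -0.7]
finger_gap: 0.0249
```

{"op": "play_rows", "data": {"steps": [{"claw": 255, "dp": [0, 0, 0.0005], "angular": [0, 0, 0]}, {"claw": 255, "dp": [0, 0, 0.0], "angular": [0, 0, 0]}, {"claw": 255, "dp": [0, 0, 0], "angular": [0, 0, 0]}, {"claw": 255, "dp": [0, 0, 0], "angular": [0, 0, 0]}, {"claw": 255, "dp": [0, 0, 0], "angular": [0, 0, 0]}, {"claw": 255, "dp": [0, 0, 0], "angular": [0, 0, 0]}, {"claw": 255, "dp": [0, 0, 0], "angular": [0, 0, 0]}, {"claw": 255, "dp": [0, 0, 0], "angular": [0, 0, 0]}]}}

```text
clock: 30.43
tcp_pos: [0.5708, -0.2955, 0.0758]
orientation: [-0.0, 0.727, -0.686, 0.0]
wrist_force: [0.5, -0.2, 1.8]
finger_gap: 0.0246
```

{"op": "play_rows", "data": {"steps": [{"claw": 150, "dp": [0, 0, 0], "angular": [0, 0, 0]}, {"claw": 150, "dp": [0, 0, 0], "angular": [0, 0, 0]}, {"claw": 140, "dp": [0, 0, 0], "angular": [0, 0, 0]}, {"claw": 140, "dp": [0, 0, 0], "angular": [0, 0, 0]}, {"claw": 140, "dp": [0, 0, 0], "angular": [0, 0, 0]}, {"claw": 140, "dp": [0, 0, -0.004], "angular": [0, 0, 0]}, {"claw": 140, "dp": [0, 0, -0.01], "angular": [0, 0, 0]}, {"claw": 140, "dp": [0, 0, -0.02], "angular": [0, 0, 0]}]}}

```text
clock: 31.1
tcp_pos: [0.5693, -0.2945, 0.1083]
orientation: [0.0, 0.727, -0.686, -0.002]
wrist_force: [1.2, -0.7, 0.7]
finger_gap: 0.0388
```

{"op": "play_rows", "data": {"steps": [{"claw": 140, "dp": [0, 0, -0.03], "angular": [0, 0, 0]}, {"claw": 140, "dp": [0, 0, -0.03], "angular": [0, 0, 0]}, {"claw": 140, "dp": [0, 0, -0.035], "angular": [0, 0, 0]}, {"claw": 140, "dp": [0, 0, -0.035], "angular": [0, 0, 0]}, {"claw": 140, "dp": [0, 0, -0.03], "angular": [0, 0, 0]}, {"claw": 140, "dp": [-0.03, 0, 0], "angular": [0, 0, 0]}, {"claw": 140, "dp": [-0.03, 0, 0], "angular": [0, 0, 0]}, {"claw": 140, "dp": [0, 0, 0], "angular": [0, 0, 0]}]}}

```text
clock: 31.77
tcp_pos: [0.5671, -0.2314, 0.2724]
orientation: [-0.001, 0.728, -0.685, 0.001]
wrist_force: [0.3, 1.2, -0.8]
finger_gap: 0.0381
```

```bash
python3 tray.py | head -3; python3 - <<'E'
from h import *
np.set_printoptions(precision=4,suppress=True)
im,d,c,M=cam("wrist"); W=cloud(d,c,M); hsv=cv2.cvtColor(im,cv2.COLOR_RGB2HSV)
m=(hsv[...,1]>70)&(abs(W[...,2]-.08)<.012)&(np.hypot(W[...,0]-.57,W[...,1]+.29)<.08)
q=W[m]; print("handle",cv2.minAreaRect((q[:,:2]*1000).astype(np.float32)),np.percentile(q[:,2],[5,50,95]))
im,d,c,M=cam("side"); t,_,_,_=cam("top")
save("f9",np.hstack([im[100:400,50:410],t[80:380,130:490]]))
E
```

```text
[ 0.5671 -0.2314  0.2724] [ -29.8   21.9   12.8   80.9    0.1 -123.3] 0.03814583684131109 [ 0.3268  1.2133 -0.8421]
wrist: n [ 0.0001 -0.002   1.    ] z rim 0.12856621802991391 ((570.8218994140625, -280.44482421875), (151.756103515625, 216.81008911132812), 3.473599672317505) 7509
top 0.12 [ 0.6202 -0.1792  0.1284] ((578.399169921875, -286.0771789550781), (254.8505401611328, 110.84268951416016), 79.13130187988281) 299
handle ((578.23974609375, -291.77783203125), (65.38545989990234, 116.77645874023438), 19.78556251525879) [0.0806 0.086  0.0886]
```

View pics/f9.png

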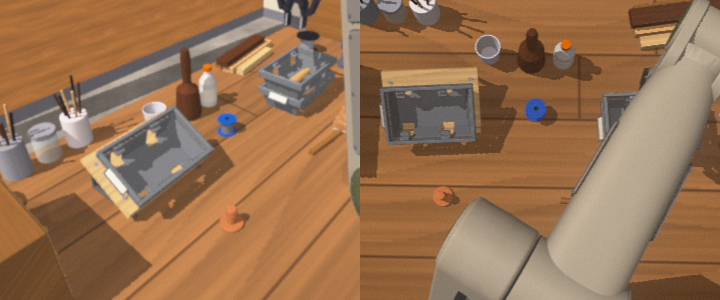

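```bash
python3 - <<'E'
from h import *
np.set_printoptions(precision=4,suppress=True)
im,d,c,M=cam("top"); W=cloud(d,c,M); hsv=cv2.cvtColor(im,cv2.COLOR_RGB2HSV)
m=np.zeros(d.shape,bool); m[150:240,140:255]=1; m&=(hsv[...,1]<70)&(W[...,2]>.02)
p=W[m]; n=np.array([-.5013,-.029,.8646]); h=p@n; q=p[h>np.percentile(h,97)-.006]
ex=np.cross([0,1,0],n); ex/=np.linalg.norm(ex); ey=np.cross(n,ex); rr=cv2.minAreaRect((np.stack([q@ex,q@ey],1)*1000).astype(np.float32))
print(rr, "under rim centre",ex*rr[0][0]/1e3+ey*rr[0][1]/1e3+n*np.median(q@n),"expected",np.load("g.npz")["C"]-.022*n)
w,dw,_,_=cam("wrist"); 
env.hand_in()
E
```

```text
((560.38427734375, 267.7720947265625), (151.34304809570312, 232.42837524414062), 2.3657567501068115) under rim centre [0.5781 0.2732 0.1201] expected [0.5777 0.2735 0.1186]
the job is handed in; nothing more can be done
```

I took the upper tray off the stand, turned it end for end, and set it on tray_base's rim lugs. I then laid the loose handle flat on its floor and handed the job in at about 32 s.

**Stack:** The rim measured 0.1286 m against 0.129 m expected, and it was level to within about 0.1°. Its centre matches tray_base's to about 2 mm in x and y. The card ends are at opposite ends.

**Handle:** The upper face sits at about 0.088 m, which is right for lying flat on the tray floor. My outline fit of the handle in that final view picked up other pixels (65 mm wide), so only the height confirms it. The handle was straight and centred just before I lowered it.

**Other items:** tray_under's rim centre is within 2 mm of where it should be. The bystanders in view in the last side and top images look undisturbed. I did not re-check the two handles inside tray_base after stacking.

**Slips along the way:**
- An early empty-hand rotation ran into joint 6's limit, so I took the other way round.
- One reading lagged the arm by about 9 mm, and I corrected it before grasping.
- Contact came about 1.7 mm lower than predicted, within the camera calibration.

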